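# Load the reagent carrier and dispense into its two ports

### The job

Load every reagent cartridge standing on the bench into the carrier tray, upright and fully down in a compartment that matches its size. Then, sliding the tray along the bench without lifting it, bring the round port on its end deck centrally under the dispenser's needle and, with it there, press the dispense button all the way down; after that slide the square port centrally under the needle, press the button all the way again, and leave the loaded tray standing there. Do not knock the dispenser and leave the bottle, the tip box and the beaker where they are.

Things in the scene. Friction and masses are not known exactly. Their poses are not given: they have to be found in the camera images.
- tray: Shallow aluminium carrier tray, loose on the bench, 74 mm (own x) by 326 mm (own y, from -178 to +148 mm), rim 18 mm high, inner floor 5 mm, about 0.4 kg empty. Along its own y lie in a row: from -y to +y, a large compartment, two medium compartments, the black handle fin, two small compartments, and at the +y end a flat deck (18 mm high) with the two ports. Origin on its underside, on the x middle; z up.
- handle (a point): Grip point on the tray's upright black handle fin, which is 14 mm thick (tray x) and 24 mm long (tray y), from 18 to 82 mm above the tray's underside; this point is on its axis, 68 mm up; axes as the tray's.
- round_port (a point): Centre of the round port, a white disc in a black ring 20 mm across, on top of the tray's end deck, at tray x -22, y +122, 18 mm up.
- square_port (a point): Centre of the square port, a white square in a black frame 20 mm wide, on top of the tray's end deck, at tray x +22, y +122, 18 mm up.
- slot_large (a point): Large compartment, 66 mm (tray x) by 56 mm (tray y) inside, walls 13 mm above its floor, at tray y -146. The point where the centre of a seated cartridge lies, 33 mm above the tray's underside; axes as the tray's.
- slot_medium1 (a point): Medium compartment, 54 mm (tray x) by 44 mm (tray y), at tray y -44. The point where the centre of a seated cartridge lies, 33 mm above the tray's underside; axes as the tray's.
- slot_medium2 (a point): The other medium compartment, 54 mm (tray x) by 44 mm (tray y), at tray y -92. The point where the centre of a seated cartridge lies, 33 mm above the tray's underside; axes as the tray's.
- slot_small1 (a point): Small compartment, 46 mm (tray x) by 36 mm (tray y), at tray y +36. The point where the centre of a seated cartridge lies, 33 mm above the tray's underside; axes as the tray's.
- slot_small2 (a point): The other small compartment, 46 mm (tray x) by 36 mm (tray y), at tray y +76. The point where the centre of a seated cartridge lies, 33 mm above the tray's underside; axes as the tray's.
- large_center (a point): Large white plastic reagent cartridge with a foil top, an upright block 60 x 50 mm, 56 mm tall, about 0.16 kg. It stands on the bench at the start, or is absent. This point is at its centre, 28 mm above its underside; own x along the longer side, own y along the shorter, z up.
- medium_a_center (a point): Medium white plastic reagent cartridge, 48 x 38 mm, 56 mm tall, about 0.10 kg; it may go in either medium compartment. It stands on the bench at the start, or is absent. This point is at its centre, 28 mm above its underside; own x along the longer side, own y along the shorter, z up.
- medium_b_center (a point): Second medium white plastic reagent cartridge, the same as the other. It stands on the bench at the start, or is absent. This point is at its centre, 28 mm above its underside; own x along the longer side, own y along the shorter, z up.
- small_a_center (a point): Small white plastic reagent cartridge, 40 x 30 mm, 56 mm tall, about 0.06 kg; it may go in either small compartment. It stands on the bench at the start, or is absent. This point is at its centre, 28 mm above its underside; own x along the longer side, own y along the shorter, z up.
- small_b_center (a point): Second small white plastic reagent cartridge, the same as the other. It stands on the bench at the start, or is absent. This point is at its centre, 28 mm above its underside; own x along the longer side, own y along the shorter, z up.
- needle_tip (a point): Tip of the dispenser's fixed steel needle, pointing down, 36 mm above the bench (18 mm above the tray's deck). The needle is 3.6 mm thick, with an 8 mm shank above 78 mm and a black collar 22 mm across from 92 to 130 mm up. A steel knob 16 mm across stands on the arm straight above it.
- dispense (a joint): Travel of the dispense button in m: 0 released, 0.006 all the way down; it springs back and takes about 5 N.
- dispense_top (a point): Centre of the top face of the dispense button, a black button 32 mm across in a white housing fixed on the bench; pressed straight down.
- wash_bottle: White plastic bottle with a blue cap, 60 mm across, 150 mm tall: to be left alone. Origin under its middle.
- tip_box: Blue pipette tip box with a clear lid, 85 x 120 mm, 63 mm tall: to be left alone. Origin under its middle.
- beaker: Glass beaker, 66 mm across, 85 mm tall: to be left alone. Origin under its middle.
- dispenser: The fixed dispenser. Origin on the bench straight below the needle. The needle hangs from a white arm (30 mm wide in x, 130 to 170 mm up, its knob to 182 mm) that starts 15 mm before the needle (-y) and runs to the left (+y) to a column 145 mm beyond it, 200 mm tall, on a foot 160 mm wide (x) that begins 120 mm beyond the needle.
Not all that is in view belongs to the job. Leave any yellow look-alike of the part that bears dispense alone.

How it is judged:
By the outcome, as a careful person would: the job done as asked, in the order asked, and still so for the second after the job is handed in, with the robot touching nothing.
Of large, medium_a, medium_b, small_a, small_b only 3 to 5 are there at a start; the rules pass over those that are not, and their reading is None.
At some moment in a run one of tray, large, medium_a, medium_b may be knocked a few centimetres aside while the robot is not near it.
Once in a run the grip may slacken for a moment while it holds something.
It also fails if it takes over 210 s, if anything falls off the work surface, if the arm or the gripper's body presses on something with over 40 N, if the wrist force passes 120 N, or if a joint passes its speed limit or range.

### The arm

A 6-joint arm with a two-finger parallel gripper is mounted at the origin on the work surface. World frame = base frame: x ahead of the robot, y to its left, z up, the work surface at z = 0. Lengths are in mm, angles in rad, forces in N, time in s.
With the tool pointing down it reaches from about 350 to 875 mm from the base axis. Payload 4.2 kg.
Tool frame: the origin (TCP) lies on the mounting face of the last link; the fingertips stand 173 mm ahead of it and the grasp point (between the pads) lies grip_point_offset ahead of it (grip_point_offset is the distance from the TCP to the grasp point, in mm); z points along the fingers, y is the line along which they close (so a half turn about z gives the same grasp; the last joint's range is limited). The gripper opens to 85 mm and grips with 20 to 120 N. Pads are 22 mm wide; open, the fingers measure 114 mm over their backs; the gripper's body (76 mm by 85 mm) begins 54 mm behind the grasp point. The pads swing forward as they close: fully open they stand 13 mm farther back than shut.
Start: joints at [-1.018, 0.385, 0.008, 0, -1.194, -0.259], TCP at [181.011, -598.193, 404.712] pointing down, gripper open.
Joint ranges: [-3.14, 3.14], [-1.21, 2.06], [-1.07, 1.41], [-3.16, 2.05], [-2.99, -0.16], [-3.1, 3.1]. Speed limits (rad/s): [2.79, 2.79, 3.14, 3.14, 3.14, 3.14].

### API

Orientations are given as a unit quaternion [x, y, z, w].
In Python, from bench import read_state, get_image, job_done, recognise, place_of, grip_point_offset gives the robot as it stands. The module is installed in compiled form; this text tells all that it offers.
- The arm moves only by the tool carry_out, never from a script. Its arguments are lists of equal length, an entry for each row: "slide": the shift along the tool's x, y, z in m, a list of three; "roll": the turn about the tool's z in degrees; "claw": the finger opening in m, from 0 to 0.0854. A call has 1 to 8 rows; each row is the pose to reach, as a shift and turn from the pose commanded when the call began, along the tool's axes at that moment; what a row does not reach only later rows make up. A row lasts 1/8 s, in which the tool goes at most 62.5 mm and 10.7 degrees, less where a joint would pass 70% of its speed; a pose out of reach is approached as far as the arm can. A call with a gripper value outside its range is refused whole. The fingers move at their own pace and stop on an object; the grip force is fixed at half the most. Time passes only in rows, so rows that repeat a pose let the fingers close. It gives the time, the measured TCP pose, the force, the opening and the grip force at its end, in the units of the state.
- read_state(): the state, without advancing time (a new reading comes with each control period).
- get_image(name): name is "side" or "top" or "wrist"; returns a dict with "img" (400x640x3 uint8, red, green, blue), "z_map" (400x640 float32, mm along the optical axis (not along the pixel's ray), 0 where there is no reading), "mtx" (3x3 intrinsics, pixels), "world_from_camera" (4x4, takes a point from camera to world coordinates); the wrist camera has in their place "T_tool_cam" (4x4, takes a point from camera to tool coordinates, whose origin is the TCP and whose axes are the flange's). Camera axes: x right, y up, looking along -z (the intrinsics and any distortion apply to the point x, -y, -z); pixel columns grow to the right and rows downward; lengths in mm; the calibration is good to about 2 mm. A picture is of the moment at which its call begins: read the wrist's pose just before it.
- job_done(): hands the job in; it is judged then, once.
Trained networks look in a picture, given as the dict that the camera call returned (one of the last four; its "shot" number tells which), for a name from the list of things; names that differ only in an ending like _2 or _b are one class to them, and where a whole thing is asked for, a point or a joint stands for the part that bears it (a point fixed in the world has none). Each returns a list of dicts, best first, with "conf" (0 to 1); they miss things now and then, are a little off and sometimes report something else, mostly with a low value. They report only what shows in the picture. A call takes as long as a camera call. They do not tell look-alikes from the thing itself.
- recognise(picture, thing): "at" ([column, row] in pixels, amid what is visible of it).
- place_of(picture, thing): "at" ([column, row] in pixels: a listed point, or the origin of a listed thing).
The state is a dict: "clock": time; "joints": joint angles; "joint_vel": joint speeds; "joint_efforts": joint torques, N m; "position": TCP position; "ee_rot": TCP orientation; "contact_force": force on the tool from outside, world axes, zero at the start; "wrist_torque": the same for the moment, N m; "gripper_width": finger opening in mm; "grasp_force": force on a finger pad.
Only numpy, scipy, OpenCV 4.12 (cv2) and the standard library are available. Lean on these libraries where they do the work, as an engineer would, in place of code of your own. Each camera call takes 0.05 s, during which the arm holds its last target. There are 200 camera calls.

## Working session

There is one attempt and no reset: what is moved stays moved. The work goes in short steps, Python scripts to look and compute and a tool call to move; the robot and the scene stay as the last step left them, time stands still between calls to the robot, and variables do not carry over. Pictures are saved under pics/ and viewed, at most 14 in all, crops included, and the job is handed in when it is done.

Besides the shell and the picture viewer there is one more tool, called as name(argument=value, ...) on one line, values as JSON. carry_out: Moves the arm, as the interface text tells. Its arguments: {"type":"object","properties":{"slide":{"type":"array"},"roll":{"type":"array"},"claw":{"type":"array"}},"required":["slide","roll","claw"]}

```bash
ls; mkdir -p pics
python3 - <<'E'
from bench import *
import cv2
print(grip_point_offset)
s=read_state(); print({k:s[k] for k in s})
for n in ["top","side"]:
    p=get_image(n); cv2.imwrite(f"pics/{n}0.png",p["img"][:,:,::-1]); print(n,p["mtx"],p["world_from_camera"],[k for k in p])
E
```

```text
pics
154.70000000000002
{'clock': 0.0, 'joints': array([-1.01838726e+00,  3.85550670e-01,  6.60049494e-03, -5.16812395e-04,
       -1.19398388e+00, -2.58561680e-01]), 'joint_vel': array([-0.00234235,  0.00094404, -0.00085086, -0.00116564,  0.0005149 ,
        0.00047048]), 'joint_efforts': array([-7.26508715e-04, -3.92285872e+01,  1.88400489e+01,  4.18620408e+00,
       -4.66934434e-03, -5.77477820e-06]), 'position': array([ 180.97228752, -598.00192592,  403.61215967]), 'ee_rot': array([-1.46301268e-01,  9.89239475e-01,  1.07693181e-03, -2.00929667e-04]), 'contact_force': array([-0.09851883,  0.41946242, -0.35560701]), 'wrist_torque': array([ 0.06696473, -0.002702  ,  0.03290768]), 'grasp_force': 0.0, 'gripper_width': 85.48266613719571}
top [[479.89268058   0.         322.66810647]
 [  0.         479.89268058 200.22470458]
 [  0.           0.           1.        ]] [[ 7.71277964e-02  9.76145722e-01 -2.02955246e-01  3.02625138e+02]
 [-9.97006751e-01  7.44153305e-02 -2.09737229e-02 -4.92290843e+01]
 [-5.37042825e-03  2.03965407e-01  9.78963366e-01  1.29491404e+03]
 [ 0.00000000e+00  0.00000000e+00  0.00000000e+00  1.00000000e+00]] ['img', 'z_map', 'mtx', 'world_from_camera', 'shot']
side [[422.68160016   0.         316.53801788]
 [  0.         422.68160016 196.24188712]
 [  0.           0.           1.        ]] [[ 9.48745636e-01  1.54186655e-01 -2.75877134e-01  1.67948034e+02]
 [-3.15764986e-01  4.98914160e-01 -8.07079385e-01 -1.06122772e+03]
 [ 1.31981380e-02  8.52825385e-01  5.22029379e-01  7.53564184e+02]
 [ 0.00000000e+00  0.00000000e+00  0.00000000e+00  1.00000000e+00]] ['img', 'z_map', 'mtx', 'world_from_camera', 'shot']
```

View pics/top0.png

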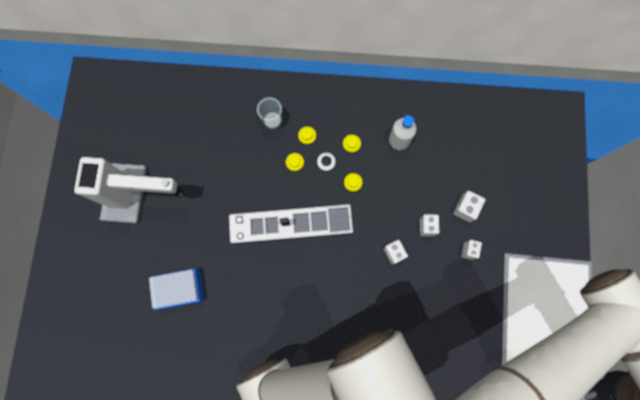

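View pics/side0.png

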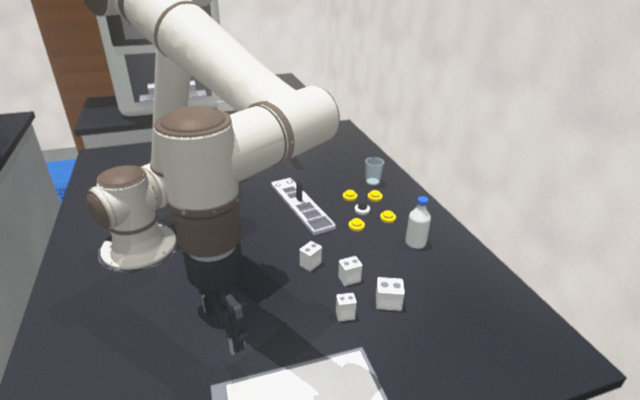

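```bash
cat > h.py <<'E'
from bench import *
import numpy as np, cv2
from scipy.spatial.transform import Rotation as R
def T_of(s):
    T=np.eye(4); T[:3,:3]=R.from_quat(s["ee_rot"]).as_matrix(); T[:3,3]=s["position"]; return T
def shot(n):
    s=read_state(); p=get_image(n)
    p["W"]=p["world_from_camera"] if "world_from_camera" in p else T_of(s)@p["T_tool_cam"]
    return p
def onplane(p,uv,z):
    uv=np.atleast_2d(np.asarray(uv,float)); K=p["mtx"]
    d=np.c_[(uv[:,0]-K[0,2])/K[0,0],-(uv[:,1]-K[1,2])/K[1,1],-np.ones(len(uv))]@p["W"][:3,:3].T
    o=p["W"][:3,3]; return o+d*((z-o[2])/d[:,2])[:,None]
def proj(p,X):
    X=np.atleast_2d(X); c=(X-p["W"][:3,3])@p["W"][:3,:3]; K=p["mtx"]
    return np.c_[K[0,2]+K[0,0]*c[:,0]/-c[:,2],K[1,2]-K[1,1]*c[:,1]/-c[:,2]]
def cloud(p):
    z=p["z_map"]; v,u=np.indices(z.shape); K=p["mtx"]
    c=np.dstack([(u-K[0,2])/K[0,0]*z,-(v-K[1,2])/K[1,1]*z,-z])
    w=c@p["W"][:3,:3].T+p["W"][:3,3]; w[z==0]=np.nan; return w
def blobs(p,lo,hi,minpx=30,bright=None):
    """rects of cloud patches between heights lo and hi: centre, sizes, yaw deg of the longer side"""
    w=cloud(p); m=(w[...,2]>lo)&(w[...,2]<hi)
    if bright is not None: m&=p["img"].min(2)>bright
    n,l,st,_=cv2.connectedComponentsWithStats(m.astype(np.uint8))
    out=[]
    for i in range(1,n):
        if st[i,4]<minpx: continue
        q=w[l==i]; (c,(a,b),t)=cv2.minAreaRect(q[:,:2].astype(np.float32))
        if a<b: a,b,t=b,a,t+90
        vv,uu=np.where(l==i)
        out.append((np.round(c,1),round(float(np.median(q[:,2])),1),round(a,1),round(b,1),round((t+90)%180-90,1),st[i,4],(int(uu.mean()),int(vv.mean()))))
    return out
def togo(target,yaw,z,half=0):
    """shift along tool axes (m) and roll (deg) to bring the grasp point to target xy, height z, with tool y along world yaw (deg)"""
    s=read_state(); Rm=R.from_quat(s["ee_rot"]).as_matrix()
    d=np.r_[target[0],target[1],z+grip_point_offset]-s["position"]
    ty=np.degrees(np.arctan2(Rm[1,1],Rm[0,1]))
    r=-(yaw-ty); r=(r+90)%180-90
    return np.round(Rm.T@d/1000,4),round(r,1),round(ty,1),round(np.degrees(s["joints"][5]),1)
E
python3 - <<'E'
from h import *
p=shot("top")
for b in blobs(p,40,75): print(b)
for t in ["tray","handle","round_port","square_port","slot_large","large_center","medium_a_center","small_a_center","needle_tip","dispense_top"]:
    zz={"handle":68,"round_port":18,"square_port":18,"slot_large":33,"large_center":28,"medium_a_center":28,"small_a_center":28,"needle_tip":36,"dispense_top":30}.get(t,0)
    for d in place_of(p,t)[:4]: print(t,round(d["conf"],2),np.round(d["at"],1),onplane(p,d["at"],zz)[0].round(1))
w=cloud(p)
for uv in [(326,161),(353,182),(143,184),(168,184),(290,223)]: print(uv,w[uv[1],uv[0]].round(1))
print(read_state()["clock"])
E
```

```text
(array([805., 147.]), 59.9, 55.6, 32.0, -64.2, np.int32(138), (267, 106))
(array([772.9, 130.3]), 54.9, 56.9, 21.8, -62.3, np.int32(77), (272, 121))
(array([ 744.4, -215. ]), 56.9, 58.4, 24.5, 64.5, np.int32(95), (398, 140))
(array([514.7, 515.3]), 57.6, 70.3, 32.5, -46.7, np.int32(145), (120, 200))
(array([ 577.3, -412.7]), 55.9, 62.0, 50.5, -23.6, np.int32(475), (470, 205))
(array([ 517.8, -308.4]), 56.2, 48.1, 39.1, 5.1, np.int32(292), (430, 224))
(array([ 440.1, -221.6]), 55.9, 47.3, 38.5, 31.6, np.int32(288), (395, 251))
(array([ 461.6, -420.2]), 55.7, 41.3, 31.5, -11.1, np.int32(208), (472, 249))
(array([301.8, 337.4]), 62.3, 119.0, 84.8, -75.2, np.int32(1573), (173, 289))
tray 0.97 [282.6 223.1] [499.2  82.7   0. ]
handle 0.86 [284.6 221.4] [493.7  71.   68. ]
round_port 0.55 [241.3 235.4] [454.8 188.1  18. ]
square_port 0.56 [236.  213.7] [512.4 209.   18. ]
slot_large 0.81 [337.7 218.6] [517.4 -66.   33. ]
large_center 0.79 [469.1 204.7] [ 582.9 -415.4   28. ]
large_center 0.18 [236.7 215.4] [506.3 204.6  28. ]
medium_a_center 0.87 [426.3 222.1] [ 526.9 -302.4   28. ]
medium_a_center 0.64 [396.3 137.2] [ 758.6 -211.7   28. ]
small_a_center 0.52 [243.3 235.9] [452.7 180.8  28. ]
small_a_center 0.16 [273.5 222.5] [494.7 104.2  28. ]
needle_tip 0.66 [184.2 196.4] [545.8 349.7  36. ]
dispense_top 0.69 [307.7 131. ] [757.4  34.5  30. ]
dispense_top 0.66 [296.3 163. ] [663.2  57.9  30. ]
dispense_top 0.56 [326.4 161.2] [674.5 -23.9  30. ]
dispense_top 0.49 [351.4 140.6] [738.7 -88.3  30. ]
(326, 161) [678.1 -22.5  19.3]
(353, 182) [ 623.1 -100.5   23.7]
(143, 184) [542.1 409.6 173.2]
(168, 184) [546.2 348.6 175.3]
(290, 223) [497.8  60.8  20.7]
0.65
```

Run:
```python
from h import *
print(togo((505,-330),0,250)); print(R.from_quat(read_state()["ee_rot"]).as_matrix().round(3))
p=shot("wrist"); print(p["T_tool_cam"].round(2),p["mtx"].round(1))
t=shot("top")
w=cloud(t); m=(w[...,2]>11)&(w[...,2]<24)&(w[...,0]>420)&(w[...,0]<580)&(w[...,1]>-130)&(w[...,1]<260)
q=w[m][:,:2]; print(cv2.minAreaRect(q.astype(np.float32)))
```

```text
(array([-0.3878,  0.1628,  0.    ]), np.float64(-73.2), np.float64(106.8), np.float64(-14.8))
[[-0.957 -0.29   0.   ]
 [-0.29   0.957  0.   ]
 [-0.     0.    -1.   ]]
[[ 0.    0.95  0.33 83.45]
 [ 1.   -0.   -0.   -0.4 ]
 [ 0.    0.33 -0.95 30.09]
 [ 0.    0.    0.    1.  ]] [[352.    0.  318.8]
 [  0.  352.  199.7]
 [  0.    0.    1. ]]
((496.91546630859375, 61.05451202392578), (75.39797973632812, 327.0146789550781), 9.21411418914795)
```

carry_out(slide=[[-0.06,0.02,0],[-0.12,0.04,0],[-0.18,0.06,0],[-0.24,0.09,0],[-0.3,0.12,0],[-0.36,0.14,0],[-0.385,0.13,0],[-0.385,0.13,0]], roll=[-10,-20,-30,-40,-50,-60,-70,-73], claw=[0.0854,0.0854,0.0854,0.0854,0.0854,0.0854,0.0854,0.0854])

```text
clock: 1.75
position: [514.5, -361.0, 404.1]
ee_rot: [0.708, -0.706, 0.0, 0.0]
contact_force: [0.5, -0.8, -0.6]
gripper_width: 85.3
grasp_force: 0.0
```

Run:
```python
from h import *
p=shot("wrist"); s=read_state(); print(s["position"],s["clock"],s["joint_vel"].max())
cv2.imwrite("pics/w1.png",p["img"][:,:,::-1])
for b in blobs(p,40,70,150): print(b)
```

```text
[ 513.34693944 -361.40740296  404.11836264] 1.8 -0.0004920363429348413
(array([ 578.8, -413.7]), 57.3, 60.1, 50.4, -23.2, np.int32(4020), (247, 114))
(array([ 463.2, -421.6]), 57.0, 40.3, 30.0, -9.1, np.int32(1645), (377, 106))
(array([ 519.5, -309.7]), 57.0, 47.9, 38.2, 3.7, np.int32(1978), (314, 221))
(array([ 749.8, -235.7]), 55.9, 59.2, 27.3, -45.5, np.int32(1267), (98, 285))
(array([ 441.6, -223.4]), 56.8, 48.0, 39.2, 31.8, np.int32(1754), (386, 296))
```

View pics/w1.png

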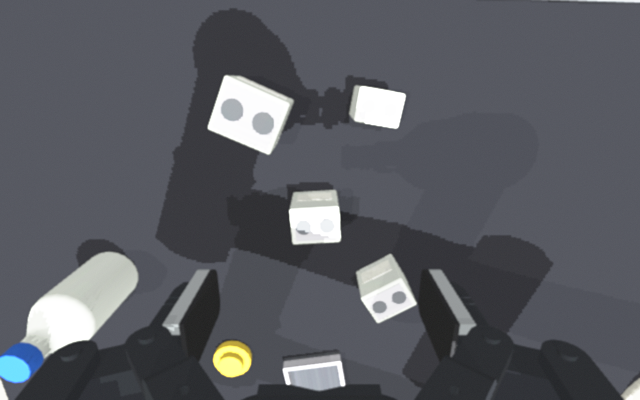

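carry_out(slide=[[0.03,-0.035,0],[0.053,-0.064,0.03],[0.053,-0.064,0.085],[0.053,-0.064,0.14],[0.053,-0.064,0.185],[0.053,-0.064,0.21],[0.053,-0.064,0.216],[0.053,-0.064,0.216]], roll=[10,20,23.2,23.2,23.2,23.2,23.2,23.2], claw=[0.0854,0.0854,0.0854,0.0854,0.0854,0.0854,0.0854,0.0854])

```text
clock: 2.8
position: [575.9, -415.8, 189.4]
ee_rot: [-0.549, 0.836, -0.0, 0.0]
contact_force: [-1.1, 0.7, 0.3]
gripper_width: 85.5
grasp_force: 0.0
```

carry_out(slide=[[0,0,0],[0,0,0],[0,0,0],[0,0,0],[0,0,-0.02],[0,0,-0.06],[0,0,-0.09],[0,0,-0.09]], roll=[0,0,0,0,0,0,0,0], claw=[0.05,0.05,0.05,0.05,0.05,0.05,0.05,0.05])

```text
clock: 3.8
position: [576.1, -415.8, 282.7]
ee_rot: [-0.549, 0.836, -0.003, 0.002]
contact_force: [-1.1, 0.2, -1.5]
gripper_width: 59.6
grasp_force: 65.6
```

Run:
```python
from h import *
s=read_state(); print(s["position"],s["contact_force"],s["clock"])
p=shot("top")
for b in blobs(p,40,75,60): print(b)
w=cloud(p); m=(w[...,2]>11)&(w[...,2]<24)&(w[...,0]>380)&(w[...,0]<600)&(w[...,1]>-170)&(w[...,1]<260)&(p["img"].min(2)>90)
n,l,st,_=cv2.connectedComponentsWithStats(m.astype(np.uint8)); i=1+st[1:,4].argmax()
print(cv2.minAreaRect(w[l==i][:,:2].astype(np.float32)))
print(togo((494.5,-70),189.2,150))
```

```text
[ 576.1368826  -415.77614035  282.74911546] [-1.14356638  0.18061677 -1.53798498] 3.8
(array([805.4, 146.1]), 58.4, 54.9, 30.5, -66.6, np.int32(141), (267, 106))
(array([773.1, 133.3]), 57.8, 59.5, 23.6, -69.9, np.int32(77), (272, 121))
(array([ 745.2, -214.5]), 58.1, 58.9, 26.1, 62.0, np.int32(94), (398, 140))
(array([514.4, 516.3]), 57.3, 69.6, 32.6, -47.6, np.int32(146), (120, 200))
(array([ 461.3, -420.9]), 55.8, 39.9, 31.6, -7.8, np.int32(210), (472, 249))
(array([301.7, 338.2]), 62.5, 117.7, 85.0, -75.0, np.int32(1573), (174, 289))
((496.9588623046875, 60.98894500732422), (75.26578521728516, 326.4389343261719), 9.34184741973877)
(array([-0.2848,  0.2114, -0.0249]), np.float64(-32.6), np.float64(156.6), np.float64(-0.6))
```

carry_out(slide=[[-0.04,0.025,0],[-0.085,0.055,0],[-0.13,0.085,0],[-0.175,0.115,0],[-0.22,0.145,0],[-0.265,0.17,0],[-0.296,0.191,0],[-0.296,0.191,0]], roll=[-5,-10,-15,-20,-25,-30,-32.7,-32.7], claw=[0.05,0.05,0.05,0.05,0.05,0.05,0.05,0.05])

```text
clock: 4.85
position: [516.7, -65.9, 277.5]
ee_rot: [0.763, -0.646, -0.001, 0.001]
contact_force: [0.0, -0.5, -1.4]
gripper_width: 59.4
grasp_force: 65.5
```

```bash
cat > look.py <<'E'
from h import *
import sys
s=read_state(); p=shot("wrist"); cv2.imwrite(f"pics/{sys.argv[1]}.png",p["img"][:,:,::-1])
print(s["position"].round(1),s["clock"],s["gripper_width"],s["grasp_force"])
w=cloud(p); z=w[...,2]; Ti=np.linalg.inv(T_of(s)); Rm=T_of(s)[:3,:3]
# held cartridge: its foil top
m=(p["img"].min(2)>120)&(z>s["position"][2]-154.7-5)&(z<s["position"][2]-100)
n,l,st,c=cv2.connectedComponentsWithStats(m.astype(np.uint8))
for i in range(1,n):
    if st[i,4]>150:
        q=w[l==i]; zm=np.median(q[:,2]); q=q[abs(q[:,2]-zm)<5]
        t=q@Ti[:3,:3].T+Ti[:3,3]; print("held? top z",zm.round(1),"n",len(q),"tool-frame rect",cv2.minAreaRect(t[:,:2].astype(np.float32)),c[i].round())
m=((z>11)&(z<26)).astype(np.uint8); n,l,st,c=cv2.connectedComponentsWithStats(m)
i=1+st[1:,4].argmax(); q=w[l==i]; print("tray top",cv2.minAreaRect(q[:,:2].astype(np.float32)),np.median(q[:,2]),st[i])
E
python3 look.py w2
```

```text
[516.7 -65.9 277.5] 4.85 59.37298822092362 65.50125002861023
held? top z 143.5 n 15922 tool-frame rect ((-1.8883476257324219, -0.5920181274414062), (71.7081298828125, 51.44350051879883), 89.87911987304688) [320. 306.]
tray top ((627.2528686523438, -100.30415344238281), (47.13386535644531, 46.72097396850586), 34.0102653503418) 17.155235577175702 [ 126   92   74   73 4014]
```

View pics/w2.png

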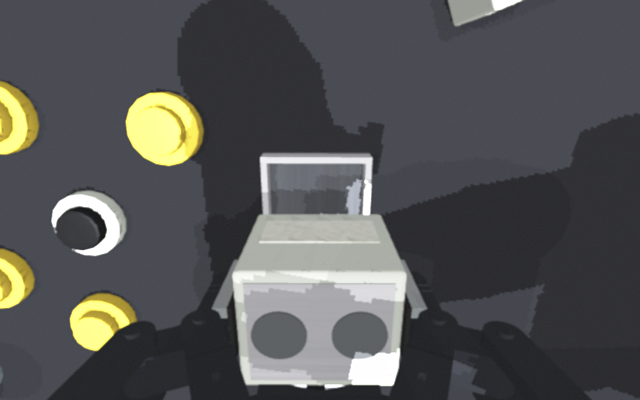

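```bash
cat > tr.py <<'E'
from h import *
# expected tray pose from top camera -> where its -y end corners should be; compare with the wrist picture
s=read_state(); p=shot("wrist"); T=T_of(s)
for uv in [(262,154),(371,154),(263,200),(371,200)]: print(uv,onplane(p,uv,18)[0].round(1))
w=cloud(p); m=(p["img"].min(2)>110)&(abs(w[...,2]-17)<7)&(w[...,1]<20)&(w[...,0]<600)&(w[...,0]>440)
q=w[m]; print(len(q),np.nanmedian(q[:,2])); (c,sz,a)=cv2.minAreaRect(q[:,:2].astype(np.float32)); print(c,sz,a)
r=cv2.boxPoints((c,sz,a)); print(r.round(1))
E
python3 tr.py
python3 - <<'E'
import numpy as np
c=np.array([496.95,61.0]);a=np.radians(9.3);x=np.array([np.cos(a),np.sin(a)]);y=np.array([-x[1],x[0]])
for sx in(-37,37): print(c+sx*x-163*y)
E
```

```text
(262, 154) [560.2 -97.4  18. ]
(371, 154) [ 489.2 -109.2   18. ]
(263, 200) [555.9 -65.5  18. ]
(371, 200) [482.4 -77.8  18. ]
1987 18.358725290625756
(489.52288818359375, -116.93929290771484) (176.57142639160156, 75.87100982666016) 48.165557861328125
[[ 402.4 -157.4]
 [ 458.9 -208. ]
 [ 576.7  -76.5]
 [ 520.1  -25.9]]
[ 486.77776133 -105.83682316]
[559.80508435 -93.87814039]
```

carry_out(slide=[[0.004,-0.001,0.02],[0.008,-0.001,0.045],[0.008,-0.001,0.05],[0.008,-0.001,0.05]], roll=[0,0,0,0], claw=[0.05,0.05,0.05,0.05])

```text
clock: 5.45
position: [520.2, -76.4, 228.5]
ee_rot: [0.762, -0.648, -0.0, 0.0]
contact_force: [0.5, -0.7, -0.7]
gripper_width: 59.4
grasp_force: 65.5
```

Run:
```python
from h import *
s=read_state(); p=shot("wrist"); print(s["position"].round(1),s["joint_vel"].round(3))
g=cv2.resize(p["img"][100:400,180:460],None,fx=2.1,fy=2,interpolation=cv2.INTER_CUBIC)
cv2.imwrite("pics/w3.png",g[:,:,::-1])
print(p["T_tool_cam"].round(3))
```

```text
[520.2 -76.4 228.5] [ 0.008 -0.021  0.015  0.003  0.001  0.001]
[[ 1.0000e-03  9.4500e-01  3.2600e-01  8.4328e+01]
 [ 1.0000e+00 -1.0000e-03  1.0000e-03 -5.9900e-01]
 [ 1.0000e-03  3.2600e-01 -9.4500e-01  3.0087e+01]
 [ 0.0000e+00  0.0000e+00  0.0000e+00  1.0000e+00]]
```

View pics/w3.png

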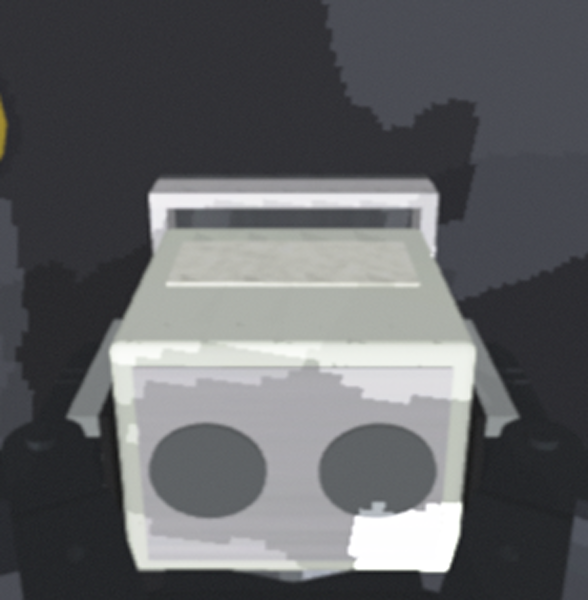

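Run:
```python
from h import *
s=read_state(); p=shot("wrist"); T=np.linalg.inv(T_of(s))
o=lambda c,r:(180+c/2.1,100+r/2)
f=lambda L,z:(onplane(p,[o(*x) for x in L],z)@T[:3,:3].T+T[:3,3]).round(1)
print(p["T_tool_cam"][:3,3])
print("bottom",f([(165,229),(422,229)],40)); print("top near edge",f([(113,345),(473,345)],96)); print("top far",f([(138,570),(452,570)],96))
print("rim outer",f([(150,193),(438,193)],18)); print("rim inner",f([(175,208),(412,208)],18))
```

```text
[84.32875558 -0.59952284 30.08767633]
bottom [[ 21.9 -29.9 189.1]
 [ 22.   29.4 189.1]]
top near edge [[ 23.1 -29.  133.1]
 [ 23.2  28.1 133.1]]
top far [[-25.3 -28.3 133.1]
 [-25.2  28.3 133.1]]
rim outer [[ 23.8 -37.3 211.1]
 [ 23.9  37.1 211.1]]
rim inner [[ 19.5 -31.1 211.1]
 [ 19.5  30.6 211.1]]
```

carry_out(slide=[[-0.0055,0,0],[-0.0055,0,0.01],[-0.0055,0,0.018],[-0.0055,0,0.024],[-0.0055,0,0.029],[-0.0055,0,0.033],[-0.0055,0,0.034],[-0.0055,0,0.034]], roll=[0,0,0,0,0,0,0,0], claw=[0.05,0.05,0.05,0.05,0.05,0.05,0.05,0.05])

```text
clock: 6.55
position: [519.1, -70.3, 195.8]
ee_rot: [0.762, -0.647, 0.0, 0.0]
contact_force: [-4.0, 0.4, 6.4]
gripper_width: 59.4
grasp_force: 66.5
```

```bash
cat > chk.py <<'E'
from h import *
import sys
s=read_state(); p=shot("wrist")
print(s["position"].round(1),s["contact_force"].round(1),round(s["gripper_width"],1),s["clock"])
x0,y0,x1,y1=map(int,sys.argv[2:6]); k=float(sys.argv[6])
cv2.imwrite(f"pics/{sys.argv[1]}.png",cv2.resize(p["img"][y0:y1,x0:x1],None,fx=k,fy=k,interpolation=cv2.INTER_CUBIC)[:,:,::-1])
E
python3 chk.py w4 180 140 460 400 2
python3 - <<'E'
from h import *
p=shot("wrist");w=cloud(p)
for v in (270,290,310,330): print(v,[w[v,u].round(1).tolist() for u in (240,320,400)])
E
```

```text
[519.1 -70.3 195.8] [-4.   0.4  6.4] 59.4 6.55
270 [[550.0, -88.1, 60.0], [523.1, -92.6, 60.0], [496.3, -97.3, 60.4]]
290 [[548.9, -81.9, 62.5], [522.0, -85.9, 61.8], [494.9, -90.3, 61.6]]
310 [[548.2, -73.4, 61.9], [520.6, -78.0, 61.9], [493.1, -82.7, 62.1]]
330 [[547.5, -64.8, 61.7], [519.3, -69.7, 62.0], [490.7, -73.8, 61.2]]
```

View pics/w4.png

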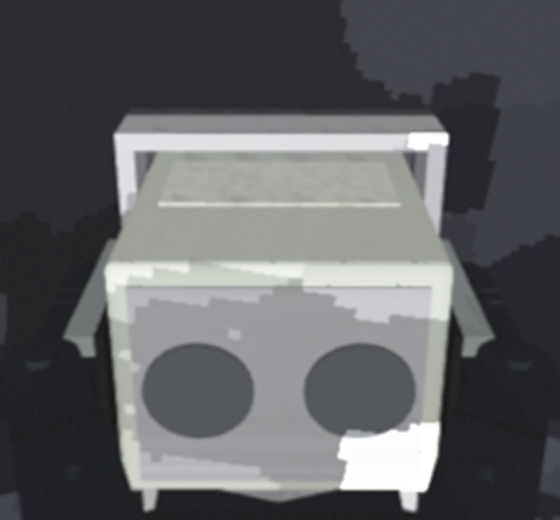

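carry_out(slide=[[0,0,0],[0,0,0],[0,0,0],[0,0,0],[0,0,-0.03],[0,0,-0.08],[0.03,0.005,-0.12],[0.08,0.013,-0.13]], roll=[0,0,0,0,0,0,0,0], claw=[0.0854,0.0854,0.0854,0.0854,0.0854,0.0854,0.0854,0.0854])

```text
clock: 7.65
position: [520.2, -151.3, 328.3]
ee_rot: [0.763, -0.646, 0.003, -0.002]
contact_force: [0.7, -0.3, -0.2]
gripper_width: 85.4
grasp_force: 0.0
```

Run:
```python
from h import *
p=shot("wrist"); 
for b in blobs(p,40,75,200): print(b)
p=shot("top")
for b in blobs(p,40,75,100,60): print(b)
print(togo((518.5,-309.5),4.5,34))
```

```text
(array([ 740.6, -220.4]), 50.9, 53.7, 18.8, 82.8, np.int32(2085), (13, 43))
(array([ 441.6, -222.3]), 57.0, 48.1, 38.4, 31.1, np.int32(4480), (452, 119))
(array([519.9, -68.6]), 62.0, 60.2, 51.1, 9.8, np.int32(4997), (305, 293))
(array([805.6, 146.4]), 58.7, 55.7, 32.0, -64.6, np.int32(145), (267, 106))
(array([514.2, 516.7]), 58.0, 70.0, 33.3, -47.5, np.int32(148), (120, 200))
(array([518.3, -67.8]), 61.5, 60.9, 50.2, 8.6, np.int32(460), (338, 217))
(array([ 517.9, -307.8]), 56.4, 48.8, 37.8, 5.5, np.int32(291), (430, 224))
(array([ 440. , -221.6]), 55.8, 46.8, 39.1, 30.6, np.int32(285), (395, 251))
(array([ 461.7, -420.2]), 55.8, 40.7, 31.7, -8.3, np.int32(210), (472, 249))
(array([301.9, 340.1]), 62.7, 114.4, 82.9, -75.0, np.int32(1488), (172, 288))
(array([0.1529, 0.0259, 0.1379]), np.float64(4.6), np.float64(-170.9), np.float64(8.5))
```

carry_out(slide=[[0.03,0.045,0],[0.057,0.0885,0.01],[0.057,0.0885,0.04],[0.057,0.0885,0.085],[0.057,0.0885,0.12],[0.057,0.0885,0.136],[0.057,0.0885,0.136],[0.057,0.0885,0.136]], roll=[-10,-20,-22,-22,-22,-22,-22,-22], claw=[0.0854,0.0854,0.0854,0.0854,0.0854,0.0854,0.0854,0.0854])

```text
clock: 8.75
position: [441.6, -221.8, 189.3]
ee_rot: [0.872, -0.49, 0.0, -0.0]
contact_force: [-0.3, -0.2, 0.5]
gripper_width: 85.6
grasp_force: 0.0
```

carry_out(slide=[[0,0,0],[0,0,0],[0,0,0],[0,0,0],[0,0,0],[0,0,-0.03],[0,0,-0.08],[0,0,-0.1]], roll=[0,0,0,0,0,0,0,0], claw=[0.035,0.035,0.035,0.035,0.035,0.035,0.035,0.035])

```text
clock: 9.75
position: [441.6, -222.0, 291.2]
ee_rot: [0.872, -0.49, 0.002, -0.001]
contact_force: [-0.2, -0.4, -0.7]
gripper_width: 47.1
grasp_force: 61.9
```

Run:
```python
from h import *
a=np.radians(9.3);x=np.array([np.cos(a),np.sin(a)]);y=np.array([-x[1],x[0]]);o=np.array([494.5,75.8])
for n,v in [("m1",-44),("m2",-92),("s1",36),("s2",76)]: print(n,o+v*y)
print(togo(o-44*y,9.3,140))
```

```text
m1 [501.61056813  32.37834848]
m2 [509.36755154 -14.99072591]
s1 [488.68226244 111.32680579]
s2 [482.2181096  150.80103445]
(array([-0.186 , -0.1836, -0.0035]), np.float64(22.0), np.float64(-148.7), np.float64(39.2))
```

carry_out(slide=[[-0.03,-0.03,0],[-0.065,-0.065,0],[-0.105,-0.105,0],[-0.145,-0.145,0],[-0.175,-0.173,0],[-0.186,-0.1835,0],[-0.186,-0.1835,0],[-0.186,-0.1835,0]], roll=[5,10,15,20,22,22,22,22], claw=[0.035,0.035,0.035,0.035,0.035,0.035,0.035,0.035])

```text
clock: 10.75
position: [500.8, 31.3, 288.4]
ee_rot: [0.762, -0.648, -0.0, 0.0]
contact_force: [0.2, -0.6, -1.8]
gripper_width: 47.8
grasp_force: 61.9
```

```bash
cat > held.py <<'E'
from h import *
import sys
s=read_state(); p=shot("wrist"); w=cloud(p); Ti=np.linalg.inv(T_of(s))
t=w@Ti[:3,:3].T+Ti[:3,3]
zt=np.nanmedian(t[290:320,300:340,2]); L,S=float(sys.argv[1]),float(sys.argv[2])
m=(abs(t[...,2]-zt)<4)&(p["img"].min(2)>70)&(abs(t[...,1])<L/2+4); m=m.astype(np.uint8)
n,l,st,c=cv2.connectedComponentsWithStats(m); i=1+st[1:,4].argmax(); q=t[l==i]
print("pos",s["position"].round(1),"top depth",zt.round(1),"x range",np.percentile(q[:,0],[.5,99.5]).round(1),"y range",np.percentile(q[:,1],[.5,99.5]).round(1),"yaw",cv2.minAreaRect(q[:,:2].astype(np.float32)))
Rm=T_of(s)[:3,:3]; print("tool y yaw",np.degrees(np.arctan2(Rm[1,1],Rm[0,1])).round(2),"vel",abs(s["joint_vel"]).max().round(3))
cv2.imwrite(f"pics/{sys.argv[3]}.png",p["img"][:,:,::-1])
p=shot("top"); w=cloud(p)
for b in blobs(p,40,75,100,60): print(b)
E
python3 held.py 48 38 w5
```

```text
pos [500.8  31.3 288.4] top depth 132.4 x range [-18.4  19.2] y range [-24.1  22.9] yaw ((0.21775436401367188, -0.5051441192626953), (48.2697639465332, 38.87581253051758), 89.89784240722656)
tool y yaw -170.74 vel 0.009
(array([805.9, 146. ]), 58.0, 55.1, 29.3, -68.2, np.int32(135), (268, 106))
(array([514.8, 515.4]), 56.9, 70.4, 33.8, -45.8, np.int32(135), (120, 200))
(array([518.6, -67.8]), 61.3, 61.7, 50.1, 9.4, np.int32(457), (338, 217))
(array([ 517.8, -307.8]), 56.3, 48.3, 38.5, 5.5, np.int32(292), (430, 224))
(array([ 461.7, -421.5]), 55.9, 41.5, 32.7, -8.0, np.int32(213), (472, 249))
(array([299.3, 349.6]), 62.6, 91.5, 83.1, -74.7, np.int32(1064), (166, 289))
```

View pics/w5.png

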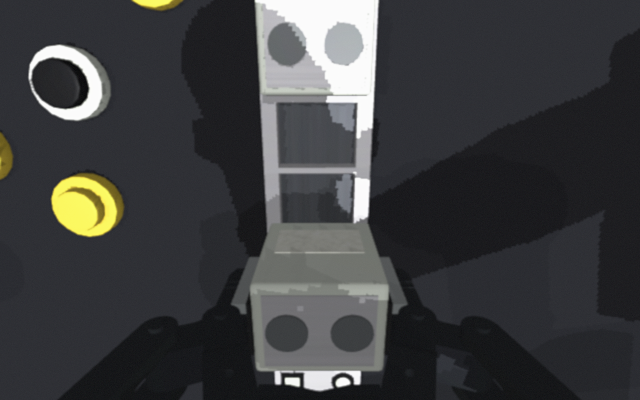

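Run:
```python
from h import *
s=read_state(); p=shot("wrist"); T=np.linalg.inv(T_of(s))
g=p["img"].astype(int).sum(2); print(g[90:235,300].tolist()); print(g[140,250:385].tolist())
for uv in [(317,102),(317,166),(317,172)]: print(uv,(onplane(p,uv,18)[0]@T[:3,:3].T+T[:3,3]).round(1))
```

```text
[570, 589, 564, 513, 448, 358, 363, 404, 416, 416, 417, 403, 329, 227, 190, 214, 222, 223, 228, 226, 227, 223, 226, 227, 227, 227, 223, 227, 223, 229, 224, 229, 225, 223, 225, 227, 225, 222, 229, 223, 221, 225, 225, 222, 228, 223, 227, 223, 223, 226, 224, 225, 219, 227, 226, 224, 222, 223, 219, 222, 227, 224, 223, 223, 223, 224, 219, 225, 220, 225, 220, 223, 227, 258, 292, 299, 304, 365, 471, 510, 511, 512, 495, 402, 285, 223, 219, 222, 222, 220, 219, 218, 221, 224, 221, 220, 219, 217, 220, 221, 218, 221, 214, 188, 173, 170, 177, 176, 174, 172, 172, 171, 172, 176, 171, 171, 172, 176, 168, 172, 169, 172, 173, 165, 173, 172, 176, 171, 175, 169, 172, 172, 211, 299, 334, 332, 331, 321, 319, 331, 360, 376, 371, 369, 361]
[95, 92, 91, 89, 95, 91, 87, 93, 93, 89, 84, 124, 264, 436, 509, 517, 516, 512, 513, 519, 513, 516, 517, 514, 515, 518, 502, 426, 325, 250, 219, 203, 200, 199, 201, 216, 225, 225, 227, 225, 221, 229, 230, 234, 231, 228, 229, 224, 226, 227, 224, 222, 219, 216, 223, 225, 221, 218, 220, 227, 227, 229, 226, 231, 224, 228, 226, 232, 229, 230, 230, 230, 224, 223, 226, 223, 221, 226, 218, 218, 222, 220, 218, 221, 224, 224, 220, 220, 224, 227, 228, 228, 230, 231, 227, 224, 227, 227, 223, 220, 225, 226, 216, 193, 197, 252, 338, 448, 502, 511, 508, 510, 510, 513, 512, 513, 510, 512, 510, 511, 492, 377, 206, 97, 75, 75, 92, 126, 140, 152, 148, 147, 146, 147, 144]
(317, 102) [ 69.6  -2.  270.6]
(317, 166) [ 26.4  -2.1 270.6]
(317, 172) [ 22.1  -2.1 270.6]
```

carry_out(slide=[[-0.001,-0.0013,0.03],[-0.001,-0.0013,0.055],[-0.001,-0.0013,0.07],[-0.001,-0.0013,0.078],[-0.001,-0.0013,0.084],[-0.001,-0.0013,0.09],[-0.001,-0.0013,0.094],[-0.001,-0.0013,0.094]], roll=[0,0,0,0,0,0,0,0], claw=[0.035,0.035,0.035,0.035,0.035,0.035,0.035,0.035])

```text
clock: 11.9
position: [502.5, 33.6, 194.8]
ee_rot: [0.762, -0.647, 0.0, -0.0]
contact_force: [0.3, 1.0, -0.9]
gripper_width: 47.2
grasp_force: 62.0
```

```bash
python3 held.py 48 38 w6 | head -2
python3 - <<'E'
from h import *
p=shot("wrist"); w=cloud(p); print(np.nanmedian(w[290:320,300:340,2]))
E
```

```text
pos [502.5  33.6 194.8] top depth 132.4 x range [ 78.2 103.3] y range [-27.7  27.7] yaw ((90.97920989990234, 0.0044116973876953125), (56.007789611816406, 25.686328887939453), 89.92533111572266)
tool y yaw -170.66 vel 0.003
62.41822168810568
```

carry_out(slide=[[0,0,0.001],[0,0,0.001],[0,0,0.001],[0,0,0.001],[0,0,-0.03],[0,0,-0.085],[0.04,0.005,-0.12],[0.09,0.01,-0.12]], roll=[0,0,0,0,0,0,0,0], claw=[0.035,0.0854,0.0854,0.0854,0.0854,0.0854,0.0854,0.0854])

```text
clock: 13.05
position: [508.0, -57.1, 318.3]
ee_rot: [0.763, -0.646, 0.003, -0.003]
contact_force: [-0.1, 0.2, -1.2]
gripper_width: 85.4
grasp_force: 0.0
```

carry_out(slide=[[0.055,0.006,0],[0.11,0.012,0],[0.165,0.019,0],[0.215,0.025,0],[0.249,0.029,0],[0.249,0.029,0],[0.249,0.029,0]], roll=[0,2,4,4,4,4,4], claw=[0.0854,0.0854,0.0854,0.0854,0.0854,0.0854,0.0854])

```text
clock: 13.92
position: [518.6, -307.0, 314.3]
ee_rot: [0.739, -0.674, -0.0, 0.0]
contact_force: [-0.1, 0.9, 0.5]
gripper_width: 85.3
grasp_force: 0.0
```

Run:
```python
from h import *
p=shot("top")
for b in blobs(p,40,75,100,60): print(b)
s=read_state();p=shot("wrist"); print(s["position"],togo((0,0),0,0)[2])
for b in blobs(p,40,75,200): print(b)
```

```text
(array([805.7, 146. ]), 59.0, 55.1, 29.7, -66.9, np.int32(137), (267, 106))
(array([513.9, 516.7]), 57.4, 69.5, 34.3, -47.1, np.int32(137), (120, 200))
(array([518.6, -67.6]), 61.5, 60.7, 50.2, 8.3, np.int32(409), (337, 216))
(array([502.5,  34.4]), 61.1, 49.0, 38.1, 9.3, np.int32(282), (299, 220))
(array([ 517.8, -307.9]), 56.2, 49.0, 39.8, 5.4, np.int32(290), (430, 224))
(array([ 461.3, -420.7]), 55.9, 40.5, 31.4, -8.5, np.int32(212), (472, 249))
(array([302.1, 339.1]), 62.6, 114.2, 83.1, -74.9, np.int32(1482), (172, 288))
[ 518.76350534 -306.53736745  314.54193996] -174.6
(array([ 463.1, -421.6]), 57.0, 40.3, 30.4, -9.0, np.int32(4079), (429, 33))
(array([ 519.3, -309.4]), 57.1, 47.8, 38.3, 3.5, np.int32(3933), (319, 199))
(array([ 741.1, -228.2]), 55.4, 55.5, 21.3, -76.1, np.int32(2317), (17, 276))
```

carry_out(slide=[[0.002,0,0.04],[0.002,0,0.085],[0.002,0,0.115],[0.002,0,0.125],[0.002,0,0.125],[0.002,0,0.125]], roll=[1,1,1,1,1,1], claw=[0.0854,0.0854,0.0854,0.0854,0.0854,0.0854])

```text
clock: 14.78
position: [519.8, -309.2, 191.4]
ee_rot: [0.734, -0.68, 0.001, -0.001]
contact_force: [0.9, -0.5, 1.2]
gripper_width: 85.4
grasp_force: 0.0
```

carry_out(slide=[[0,0,0],[0,0,0],[0,0,0],[0,0,0],[0,0,0],[0,0,-0.03],[0,0,-0.08],[0,0,-0.1]], roll=[0,0,0,0,0,0,0,0], claw=[0.035,0.035,0.035,0.035,0.035,0.035,0.035,0.035])

```text
clock: 15.78
position: [519.4, -309.4, 292.2]
ee_rot: [0.733, -0.68, 0.002, -0.001]
contact_force: [0.3, 0.1, -1.3]
gripper_width: 47.2
grasp_force: 62.0
```

Run:
```python
from h import *
print(togo((509.4,-15),9.3,134))
```

```text
(array([-0.2944, -0.0123,  0.0031]), np.float64(-5.0), np.float64(-175.7), np.float64(19.8))
```

carry_out(slide=[[-0.05,-0.002,0],[-0.11,-0.004,0],[-0.17,-0.007,0],[-0.23,-0.009,0],[-0.28,-0.012,0],[-0.2945,-0.012,0],[-0.2945,-0.012,0],[-0.2945,-0.012,0]], roll=[-2,-4,-5,-5,-5,-5,-5,-5], claw=[0.035,0.035,0.035,0.035,0.035,0.035,0.035,0.035])

```text
clock: 16.77
position: [508.6, -15.6, 289.4]
ee_rot: [0.762, -0.648, -0.0, 0.0]
contact_force: [1.1, -0.2, -1.4]
gripper_width: 47.2
grasp_force: 62.0
```

```bash
python3 held.py 48 38 w7
python3 - <<'E'
from h import *
s=read_state(); p=shot("wrist"); T=np.linalg.inv(T_of(s)); w=cloud(p); t=w@T[:3,:3].T+T[:3,3]
z=w[...,2]; m=(z>55)&(z<68)&(p["img"].min(2)>70); n,l,st,c=cv2.connectedComponentsWithStats(m.astype(np.uint8)); i=1+st[1:,4].argmax()
q=t[l==i]; print("large, tool frame",cv2.minAreaRect(q[:,:2].astype(np.float32)),c[i])
g=p["img"].astype(int).sum(2); print(g[60:235,300].tolist())
for v in (110,130,150,170,190): print(v,(onplane(p,(318,v),18)[0]@T[:3,:3].T+T[:3,3]).round(1))
E
```

```text
pos [508.6 -15.6 289.4] top depth 133.4 x range [-18.4  18.9] y range [-24.1  22.9] yaw ((0.03903961181640625, -0.6395263671875), (48.45231246948242, 38.811859130859375), 89.20675659179688)
tool y yaw -170.74 vel 0.011
(array([805.6, 146.3]), 58.7, 55.7, 29.5, -67.9, np.int32(133), (267, 106))
(array([515.1, 516.2]), 57.3, 71.2, 31.7, -47.5, np.int32(143), (120, 200))
(array([518.7, -67.7]), 61.2, 61.3, 50.1, 9.5, np.int32(416), (339, 217))
(array([499.5,  34.1]), 61.0, 43.6, 37.4, 11.3, np.int32(241), (299, 221))
(array([ 461.3, -420.7]), 55.8, 39.8, 31.9, -8.0, np.int32(214), (472, 249))
(array([301.9, 339.5]), 62.5, 114.1, 83.2, -74.6, np.int32(1481), (172, 288))
large, tool frame ((53.30058288574219, -2.640993118286133), (60.15768051147461, 49.9122428894043), 89.7611083984375) [315.54942724 134.30345779]
[103, 102, 102, 109, 105, 107, 104, 109, 108, 106, 107, 109, 112, 108, 105, 227, 443, 569, 602, 603, 609, 594, 509, 335, 218, 211, 248, 275, 390, 507, 463, 487, 581, 628, 654, 664, 665, 664, 655, 620, 605, 607, 609, 612, 618, 611, 616, 616, 615, 613, 611, 609, 607, 609, 608, 608, 604, 611, 606, 604, 610, 588, 518, 413, 353, 336, 331, 334, 330, 331, 332, 335, 333, 333, 336, 337, 336, 332, 334, 334, 332, 332, 331, 332, 331, 329, 326, 328, 328, 332, 329, 334, 379, 461, 549, 582, 590, 597, 599, 606, 606, 595, 588, 590, 590, 589, 582, 585, 593, 601, 597, 592, 579, 577, 570, 611, 645, 642, 584, 476, 333, 259, 250, 252, 254, 250, 254, 252, 252, 250, 254, 242, 214, 199, 199, 197, 201, 201, 197, 196, 200, 199, 198, 198, 197, 196, 201, 197, 202, 201, 194, 196, 197, 202, 198, 195, 199, 196, 199, 202, 197, 213, 281, 359, 373, 378, 376, 371, 383, 402, 417, 419, 422, 416, 406]
110 [ 64.4  -1.4 271.5]
130 [ 51.2  -1.4 271.5]
150 [ 37.5  -1.4 271.5]
170 [ 23.3  -1.4 271.5]
190 [  8.6  -1.4 271.5]
```

View pics/w7.png

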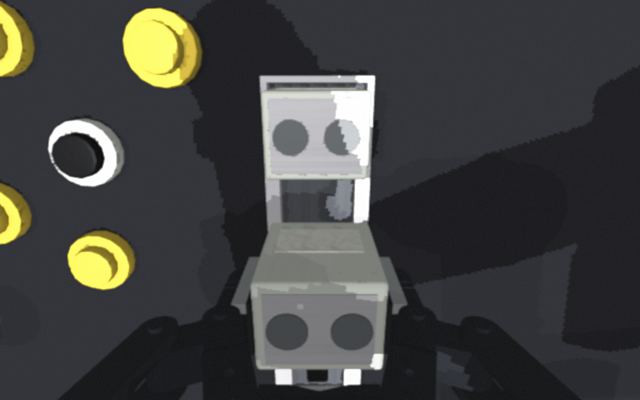

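carry_out(slide=[[-0.0004,-0.001,0.03],[-0.0004,-0.001,0.055],[-0.0004,-0.001,0.07],[-0.0004,-0.001,0.078],[-0.0004,-0.001,0.084],[-0.0004,-0.001,0.09],[-0.0004,-0.001,0.0945],[-0.0004,-0.001,0.0945]], roll=[0,0,0,0,0,0,0,0], claw=[0.035,0.035,0.035,0.035,0.035,0.035,0.035,0.035])

```text
clock: 17.92
position: [510.0, -14.0, 195.6]
ee_rot: [0.762, -0.647, 0.0, -0.0]
contact_force: [0.2, 0.6, 1.3]
gripper_width: 47.2
grasp_force: 62.3
```

Run:
```python
from h import *
p=shot("wrist"); w=cloud(p); print(np.nanmedian(w[290:320,300:340,2]),read_state()["contact_force"])
```

```text
62.18013316598956 [-0.88346527 -0.57360668  1.54128736]
```

carry_out(slide=[[0,0,0],[0,0,0],[0,0,0],[0,0,0],[0,0,-0.03],[0,0,-0.085],[0.04,0.012,-0.12],[0.09,0.025,-0.12]], roll=[0,0,0,0,0,0,0,0], claw=[0.0854,0.0854,0.0854,0.0854,0.0854,0.0854,0.0854,0.0854])

```text
clock: 18.98
position: [500.4, -107.3, 318.8]
ee_rot: [0.763, -0.646, 0.003, -0.003]
contact_force: [0.1, -0.5, -0.1]
gripper_width: 85.5
grasp_force: 0.0
```

carry_out(slide=[[0.055,0.016,0],[0.11,0.032,0],[0.165,0.048,0],[0.22,0.064,0],[0.27,0.078,0],[0.3035,0.0875,0],[0.3035,0.0875,0],[0.3035,0.0875,0]], roll=[3,6,9,12,15,18,18,18], claw=[0.0854,0.0854,0.0854,0.0854,0.0854,0.0854,0.0854,0.0854])

```text
clock: 19.98
position: [462.3, -420.3, 314.8]
ee_rot: [-0.652, 0.758, 0.0, -0.0]
contact_force: [-0.4, 0.4, 0.4]
gripper_width: 85.1
grasp_force: 0.0
```

Run:
```python
from h import *
s=read_state();p=shot("wrist"); print(s["position"],togo((0,0),0,0)[2])
for b in blobs(p,40,75,200): print(b)
p=shot("top")
for b in blobs(p,40,75,100,60): print(b)
```

```text
[ 462.29043658 -420.33301246  314.84692347] 171.4
(array([ 462.8, -421.9]), 57.0, 40.1, 30.2, -9.4, np.int32(2651), (318, 201))
(array([804.1, 147. ]), 58.0, 55.4, 31.0, -62.1, np.int32(136), (267, 106))
(array([514.3, 517.5]), 56.5, 70.0, 33.8, -47.6, np.int32(140), (120, 200))
(array([518.8, -67.7]), 61.4, 61.5, 50.2, 9.5, np.int32(456), (338, 216))
(array([510., -13.]), 61.1, 48.9, 37.7, 9.3, np.int32(277), (317, 218))
(array([502.7,  34.3]), 61.0, 49.5, 38.4, 10.5, np.int32(283), (299, 220))
(array([ 461.8, -420.9]), 55.9, 41.1, 32.9, -9.0, np.int32(211), (472, 249))
(array([302. , 339.8]), 62.6, 113.7, 83.3, -75.1, np.int32(1483), (172, 288))
```

carry_out(slide=[[0.0015,-0.0005,0.04],[0.0015,-0.0005,0.085],[0.0015,-0.0005,0.115],[0.0015,-0.0005,0.1255],[0.0015,-0.0005,0.1255],[0.0015,-0.0005,0.1255]], roll=[0.5,0.5,0.5,0.5,0.5,0.5], claw=[0.0854,0.0854,0.0854,0.0854,0.0854,0.0854])

```text
clock: 20.82
position: [463.5, -422.3, 191.4]
ee_rot: [-0.649, 0.761, -0.001, 0.0]
contact_force: [-0.0, 0.1, -0.7]
gripper_width: 85.2
grasp_force: 0.0
```

carry_out(slide=[[0,0,0],[0,0,0],[0,0,0],[0,0,0],[0,0,0],[0,0,-0.03],[0,0,-0.08],[0,0,-0.12]], roll=[0,0,0,0,0,0,0,0], claw=[0.028,0.028,0.028,0.028,0.028,0.028,0.028,0.028])

```text
clock: 21.82
position: [462.6, -422.2, 310.6]
ee_rot: [-0.648, 0.761, 0.0, 0.0]
contact_force: [0.1, 0.4, 0.2]
gripper_width: 39.4
grasp_force: 60.5
```

Run:
```python
from h import *
print(togo((488.7,111.5),9.3,154))
```

```text
(array([-0.531 ,  0.0594,  0.0021]), np.float64(-18.5), np.float64(170.8), np.float64(18.4))
```

carry_out(slide=[[-0.04,0.004,0],[-0.1,0.011,0],[-0.16,0.018,0],[-0.22,0.024,0],[-0.28,0.031,0],[-0.34,0.038,0],[-0.4,0.045,0],[-0.46,0.051,0]], roll=[-2,-4,-6,-9,-12,-15,-17,-18.5], claw=[0.028,0.028,0.028,0.028,0.028,0.028,0.028,0.028])

```text
clock: 22.82
position: [485.1, 41.9, 309.3]
ee_rot: [0.763, -0.647, -0.0, 0.0]
contact_force: [0.0, -0.2, 0.0]
gripper_width: 39.7
grasp_force: 60.5
```

Run:
```python
from h import *
print(read_state()["position"],togo((488.7,111.5),9.3,134))
```

```text
[485.09575249  41.87189548 309.29255653] (array([-0.0681, -0.0149,  0.0206]), np.float64(0.1), np.float64(-170.6), np.float64(-14.7))
```

carry_out(slide=[[-0.045,-0.01,0],[-0.069,-0.015,0.015],[-0.069,-0.015,0.02],[-0.069,-0.015,0.02]], roll=[0,0,0,0], claw=[0.028,0.028,0.028,0.028])

```text
clock: 23.32
position: [488.9, 110.0, 288.9]
ee_rot: [0.762, -0.647, -0.0, 0.001]
contact_force: [-0.2, -0.5, -0.5]
gripper_width: 39.6
grasp_force: 60.5
```

```bash
python3 held.py 40 30 w8
python3 - <<'E'
from h import *
s=read_state(); p=shot("wrist"); T=np.linalg.inv(T_of(s)); w=cloud(p); t=w@T[:3,:3].T+T[:3,3]
z=w[...,2]; m=(z>55)&(z<68)&(p["img"].min(2)>70); n,l,st,c=cv2.connectedComponentsWithStats(m.astype(np.uint8))
for i in range(1,n):
    if st[i,4]>300: q=t[l==i]; print("seated, tool frame",cv2.minAreaRect(q[:,:2].astype(np.float32)),c[i].round())
m=(z>74)&(z<90)&(abs(t[...,1])<20); q=t[m]; print("fin",np.nanpercentile(q,[1,50,99],axis=0).round(1).tolist(),len(q))
for v in (110,150,190,210): print(v,(onplane(p,(318,v),18)[0]@T[:3,:3].T+T[:3,3]).round(1))
E
```

```text
pos [488.9 110.  288.9] top depth 133.5 x range [-14.4  14.9] y range [-20.2  19. ] yaw ((-0.015862464904785156, -0.5938243865966797), (31.004247665405273, 40.23241424560547), 0.16490541398525238)
tool y yaw -170.69 vel 0.015
(array([805.3, 145.4]), 59.8, 55.7, 30.5, -67.8, np.int32(140), (267, 106))
(array([514.8, 516.3]), 57.4, 70.9, 32.2, -47.3, np.int32(144), (120, 199))
(array([518.4, -67.7]), 61.3, 60.5, 50.0, 9.2, np.int32(460), (338, 217))
(array([509.7, -13.1]), 61.1, 48.7, 37.6, 9.2, np.int32(280), (317, 218))
(array([502.4,  34.3]), 61.4, 49.6, 37.8, 9.3, np.int32(282), (299, 220))
seated, tool frame ((113.5708999633789, -1.6801586151123047), (16.2358455657959, 48.0048942565918), 0.033472687005996704) [317.  17.]
seated, tool frame ((76.73348236083984, -1.8553485870361328), (48.210121154785156, 37.702816009521484), 89.89460754394531) [317.  92.]
fin [[25.9, -7.5, 205.8], [38.6, -0.9, 207.4], [49.1, 5.7, 215.0]] 1210
110 [ 64.4  -1.4 271.8]
150 [ 37.5  -1.4 271.8]
190 [  8.5  -1.4 271.8]
210 [ -6.9  -1.4 271.8]
```

View pics/w8.png

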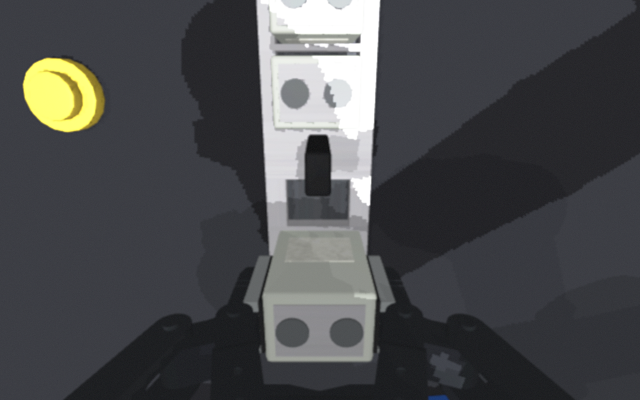

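carry_out(slide=[[-0.0015,-0.0007,0.03],[-0.0015,-0.0007,0.055],[-0.0015,-0.0007,0.07],[-0.0015,-0.0007,0.078],[-0.0015,-0.0007,0.084],[-0.0015,-0.0007,0.09],[-0.0015,-0.0007,0.0945],[-0.0015,-0.0007,0.0945]], roll=[0,0,0,0,0,0,0,0], claw=[0.028,0.028,0.028,0.028,0.028,0.028,0.028,0.028])

```text
clock: 24.48
position: [489.9, 112.2, 195.4]
ee_rot: [0.762, -0.647, 0.0, -0.0]
contact_force: [-1.1, -1.0, -1.5]
gripper_width: 38.9
grasp_force: 60.7
```

Run:
```python
from h import *
p=shot("wrist"); w=cloud(p); print(np.nanmedian(w[290:320,300:340,2]),read_state()["contact_force"])
```

```text
62.18506090607921 [-0.38414192  0.14419806 -0.02494676]
```

carry_out(slide=[[0,0,0.001],[0,0,0.001],[0,0,0.001],[0,0,0.001],[0,0,-0.03],[0,0,-0.085],[0.03,0,-0.12],[0.038,0,-0.12]], roll=[0,0,0,0,0,0,0,0], claw=[0.028,0.0854,0.0854,0.0854,0.0854,0.0854,0.0854,0.0854])

```text
clock: 25.52
position: [496.5, 74.0, 318.1]
ee_rot: [0.762, -0.648, 0.001, -0.003]
contact_force: [-0.7, 0.7, -0.5]
gripper_width: 85.2
grasp_force: 0.0
```

```bash
cat > scene.py <<'E'
from h import *
import sys
p=shot("top")
for b in blobs(p,40,75,100,60): print(b)
w=cloud(p); m=(w[...,2]>11)&(w[...,2]<24)&(w[...,0]>380)&(w[...,0]<640)&(w[...,1]>-170)&(w[...,1]<400)
n,l,st,_=cv2.connectedComponentsWithStats(cv2.morphologyEx(m.astype(np.uint8),cv2.MORPH_CLOSE,np.ones((3,3)))); i=1+st[1:,4].argmax()
print("tray",cv2.minAreaRect(w[(l==i)&m][:,:2].astype(np.float32)))
for t,z in [("handle",68),("round_port",18),("square_port",18),("needle_tip",36),("dispenser",0)]:
    for d in place_of(p,t)[:2]: print("top",t,round(d["conf"],2),np.round(d["at"],1),onplane(p,d["at"],z)[0].round(1))
s=read_state();p=shot("wrist"); T=np.linalg.inv(T_of(s)); print(s["position"].round(1),s["clock"])
w=cloud(p); t=w@T[:3,:3].T+T[:3,3]
m=(w[...,2]>76)&(w[...,2]<90)&(abs(t[...,1])<25)&(abs(t[...,0])<80); q=t[m]
if len(q)>20: print("fin top: n",len(q),"tool",np.nanpercentile(q,[2,98],axis=0).round(1).tolist(),cv2.minAreaRect(q[:,:2].astype(np.float32)))
cv2.imwrite(f"pics/{sys.argv[1]}.png",p["img"][:,:,::-1])
E
python3 scene.py w9
```

```text
(array([805.5, 146.2]), 58.8, 55.0, 29.8, -66.6, np.int32(135), (267, 106))
(array([515.4, 516.1]), 57.5, 71.2, 33.1, -46.0, np.int32(139), (120, 200))
(array([518.4, -67.7]), 61.1, 60.9, 49.9, 9.2, np.int32(457), (338, 217))
(array([509.8, -13.1]), 61.0, 49.3, 37.6, 9.4, np.int32(282), (317, 218))
(array([502.3,  34.3]), 61.1, 49.2, 37.9, 9.3, np.int32(281), (299, 220))
(array([486.5, 115.8]), 61.2, 36.7, 24.0, 16.6, np.int32(100), (267, 224))
(array([291.9, 376.2]), 62.8, 83.2, 37.6, 13.8, np.int32(414), (156, 290))
tray ((477.6361389160156, 165.13278198242188), (70.31478118896484, 114.96346282958984), 9.403858184814453)
top handle 0.9 [285.8 220.8] [495.5  68.1  68. ]
top round_port 0.91 [244.4 235.9] [454.1 179.7  18. ]
top round_port 0.7 [317.1 219.3] [513.8 -11.   18. ]
top needle_tip 0.78 [179.2 194.5] [550.  363.9  36. ]
top dispenser 0.71 [187.4 197.1] [551.5 352.    0. ]
[495.7  74.9 313.9] 25.825
fin top: n 839 tool [[-8.8, -7.4, 230.1], [13.7, 5.7, 236.4]] ((2.0198793411254883, -0.6465573310852051), (23.913557052612305, 13.704684257507324), 0.2616274952888489)
```

View pics/w9.png

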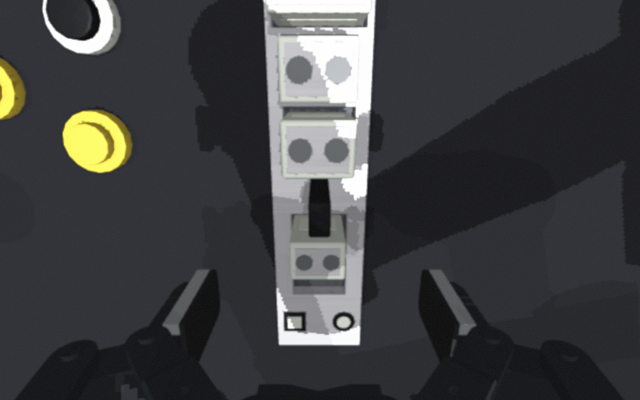

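Run:
```python
from h import *
N=[]
for k in range(4):
    p=shot("top"); w=cloud(p); z=w[...,2]; b=(w[...,0]>480)&(w[...,0]<620)&(w[...,1]>300)
    a=b&(z>160)&(z<175)&(w[...,1]<440); kn=b&(z>176)&(z<190)&(w[...,1]<400)
    q=w[a]; near=q[(q[:,1]<400)]
    r=cv2.minAreaRect(near[:,:2].astype(np.float32)); kk=w[kn]
    e=p["img"]; 
    print("arm",np.percentile(near,[1,99],axis=0).round(1).tolist(),[np.round(v,1) for v in r],"knob",len(kk),kk.mean(0).round(1) if len(kk) else None, np.ptp(kk,axis=0).round(1) if len(kk) else None)
i=p["img"][150:240,120:240]; 
s=shot("side"); j=s["img"]
cv2.imwrite("pics/n0.png",np.hstack([cv2.resize(i,(480,360),interpolation=cv2.INTER_CUBIC)])[:,:,::-1])
print(read_state()["clock"])
```

```text
arm [[532.2, 341.0, 160.7], [561.4, 398.8, 174.3]] [array([547.5, 369.7]), array([59.6, 31.2]), np.float64(89.1)] knob 38 [547.4 355.6 181.7] [14.2 16.6 12.1]
arm [[532.2, 341.6, 161.2], [561.9, 399.4, 174.3]] [array([547.1, 370.1]), array([30.2, 59.9]), np.float64(0.4)] knob 39 [547.  355.8 181.6] [14.2 16.2  9.9]
arm [[532.1, 341.4, 160.8], [561.3, 399.7, 174.6]] [array([547.2, 370.2]), array([30.3, 59.7]), np.float64(0.3)] knob 39 [547.1 355.7 181.8] [14.7 17.3  8.1]
arm [[532.5, 341.3, 161.6], [561.3, 399.2, 173.8]] [array([547.6, 370.4]), array([30.3, 59.3]), np.float64(0.7)] knob 41 [547.  355.6 181.1] [15.1 17.   8.8]
26.125
```

View pics/n0.png

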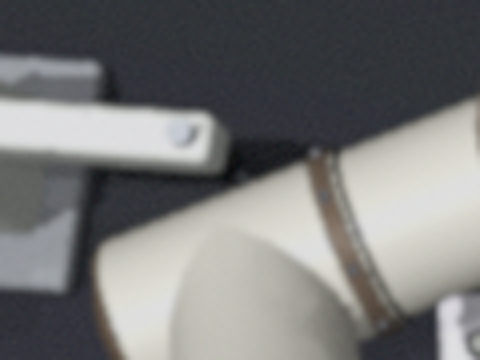

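carry_out(slide=[[0.002,-0.0006,0.01],[0.002,-0.0006,0.045],[0.002,-0.0006,0.075],[0.002,-0.0006,0.0905],[0.002,-0.0006,0.0905],[0.002,-0.0006,0.0905]], roll=[0,0,0,0,0,0], claw=[0.06,0.06,0.06,0.06,0.06,0.06])

```text
clock: 26.88
position: [497.1, 72.8, 225.0]
ee_rot: [0.762, -0.647, 0.0, -0.0]
contact_force: [0.6, 0.6, -0.3]
gripper_width: 59.7
grasp_force: 0.0
```

carry_out(slide=[[0,0,0],[0,0,0],[0,0,0],[0,0,0],[0,0,0],[0,0,0]], roll=[0,0,0,0,0,0], claw=[0.004,0.004,0.004,0.004,0.004,0.004])

```text
clock: 27.62
position: [496.1, 72.5, 225.1]
ee_rot: [0.762, -0.647, -0.0, 0.001]
contact_force: [-4.8, -0.4, 6.0]
gripper_width: 12.9
grasp_force: 59.2
```

```bash
cat > port.py <<'E'
from h import *
s=read_state(); p=shot("wrist"); T=np.linalg.inv(T_of(s)); print(s["position"].round(1),s["contact_force"].round(1),round(s["gripper_width"],1),s["clock"])
for t,z in [("round_port",18),("square_port",18),("handle",68),("needle_tip",36)]:
    for d in place_of(p,t)[:2]:
        X=onplane(p,d["at"],z)[0]; print("wrist",t,round(d["conf"],2),np.round(d["at"],1),X.round(1),"tool",(X@T[:3,:3].T+T[:3,3]).round(1))
q=shot("top"); w=cloud(q)
for t,z in [("round_port",18),("square_port",18),("handle",68)]:
    for d in place_of(q,t)[:2]: print("top",t,round(d["conf"],2),np.round(d["at"],1),onplane(q,d["at"],z)[0].round(1))
import sys
cv2.imwrite(f"pics/{sys.argv[1]}w.png",p["img"][:,:,::-1]); cv2.imwrite(f"pics/{sys.argv[1]}t.png",q["img"][:,:,::-1])
E
python3 port.py a
```

```text
[496.1  72.5 225.1] [-4.8 -0.4  6. ] 12.9 27.625
wrist handle 0.56 [316.2 290.7] [497.7  72.5  68. ] tool [  0.3  -1.8 157.1]
top round_port 0.71 [271.9 225.2] [488.5 109.   18. ]
top round_port 0.7 [240.9 236.4] [452.  188.9  18. ]
top handle 0.94 [283.7 220.2] [496.6  73.6  68. ]
top handle 0.5 [283.9 223.1] [489.1  72.4  68. ]
```

carry_out(slide=[[-0.012,-0.01,0],[-0.034,-0.028,0],[-0.058,-0.047,0],[-0.082,-0.067,0],[-0.106,-0.087,0],[-0.128,-0.105,0],[-0.142,-0.116,0],[-0.146,-0.119,0]], roll=[0,0,0,0,0,0,0,0], claw=[0.004,0.004,0.004,0.004,0.004,0.004,0.004,0.004])

```text
clock: 29.08
position: [589.1, 232.5, 225.5]
ee_rot: [0.761, -0.649, -0.001, 0.007]
contact_force: [-8.8, -19.3, 16.5]
gripper_width: 13.0
grasp_force: 61.6
```

```bash
python3 port.py b
python3 - <<'E'
from h import *
p=shot("side"); uv=proj(p,[547,356,36])[0]; print(uv)
u,v=int(uv[0]),int(uv[1]); c=p["img"][max(0,v-60):v+60,u-80:u+80]; cv2.imwrite("pics/bs.png",cv2.resize(c,None,fx=4,fy=4,interpolation=cv2.INTER_CUBIC)[:,:,::-1])
a=cv2.imread("pics/bt.png"); cv2.imwrite("pics/bt2.png",cv2.resize(a[130:280,120:320],None,fx=3.5,fy=3.5,interpolation=cv2.INTER_CUBIC))
E
```

```text
[589.1 232.5 225.5] [ -8.8 -19.3  16.5] 13.0 29.075
wrist handle 0.77 [317.2 294.1] [588.5 232.8  68. ] tool [ -1.6  -1.3 157.5]
top round_port 0.74 [186.8 200.7] [537.9 346.8  18. ]
top round_port 0.61 [182.5 180.3] [593.8 366.3  18. ]
top square_port 0.59 [184.2 177. ] [603.5 362.9  18. ]
top square_port 0.21 [187.4 198.4] [544.4 346.   18. ]
top handle 0.67 [228.1 183.4] [583.2 228.9  68. ]
[291.18261535 156.24860497]
```

View pics/bs.png

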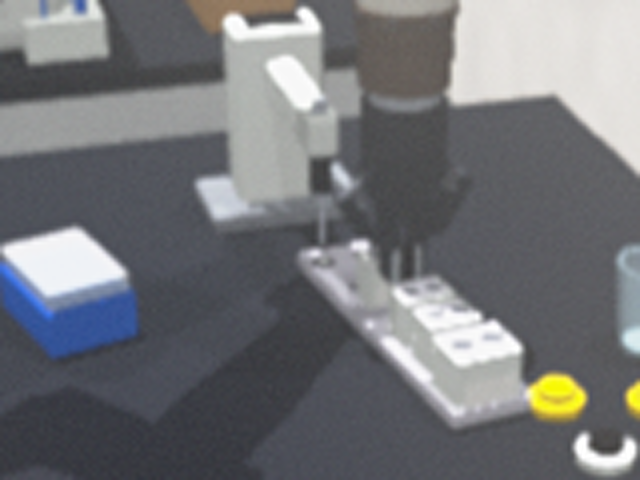

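carry_out(slide=[[0.004,0.01,0],[0.009,0.022,0],[0.012,0.03,0],[0.012,0.03,0]], roll=[0,0,0,0], claw=[0.004,0.004,0.004,0.004])

```text
clock: 30.08
position: [562.2, 219.6, 225.1]
ee_rot: [0.763, -0.647, -0.0, 0.0]
contact_force: [-0.7, 1.5, 2.9]
gripper_width: 13.3
grasp_force: 59.9
```

Run:
```python
from h import *
s=read_state(); print(s["position"],s["ee_rot"].round(4))
p=shot("top")
for b in blobs(p,45,75,80,60): print(b)
w=cloud(p); im=p["img"].astype(int); y=(im[...,0]>150)&(im[...,1]>130)&(im[...,2]<90)
n,l,st,c=cv2.connectedComponentsWithStats(y.astype(np.uint8))
for i in range(1,n):
    if st[i,4]>40: q=w[l==i]; print("yellow",np.nanmedian(q,0).round(1),np.nanmin(q,0).round(1),np.nanmax(q,0).round(1))
a=p["img"]; cv2.imwrite("pics/c.png",cv2.resize(a[130:280,150:370],None,fx=3.5,fy=3.5,interpolation=cv2.INTER_CUBIC)[:,:,::-1])
```

```text
[562.22737076 219.60393901 225.06017558] [ 7.626e-01 -6.468e-01 -2.000e-04  3.000e-04]
(array([804.6, 146. ]), 60.3, 55.1, 30.3, -65.6, np.int32(120), (267, 105))
(array([ 742.5, -215.6]), 59.6, 56.9, 21.2, 67.7, np.int32(81), (398, 140))
(array([585.6,  79.2]), 61.2, 61.2, 50.2, 9.8, np.int32(441), (285, 187))
(array([576.7, 134. ]), 60.7, 48.2, 39.0, 9.7, np.int32(279), (264, 189))
(array([569.5, 181. ]), 61.2, 49.7, 38.4, 8.7, np.int32(277), (246, 191))
(array([311.7, 306.6]), 62.6, 79.9, 44.8, 14.6, np.int32(442), (187, 283))
yellow [750.5  37.   14.3] [728.2  13.8  -5.8] [781.7  61.6  27.1]
yellow [736.4 -89.6  14.5] [ 714.5 -114.2   -6.3] [766.7 -65.6  27.5]
yellow [670.3  64.8  14.3] [647.8  41.7  -3.8] [701.7  89.9  27.5]
yellow [ 624.8 -100.    15.1] [ 603.3 -124.    -5.1] [653.9 -76.3  28.7]
```

View pics/c.png

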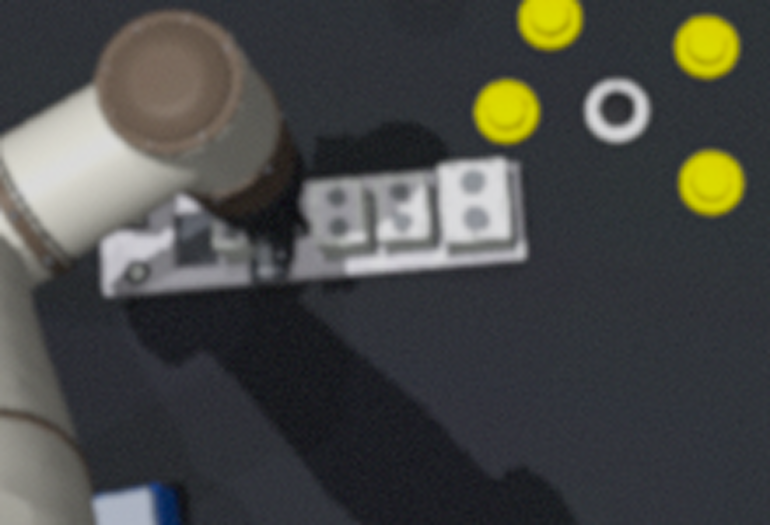

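carry_out(slide=[[0,0,0],[0,0,0],[0,0,0],[0,0,0],[-0.004,-0.0035,0],[-0.0085,-0.0075,0],[-0.01,-0.009,0],[-0.01,-0.009,0]], roll=[3,6,9.3,9.3,9.3,9.3,9.3,9.3], claw=[0.004,0.004,0.004,0.004,0.004,0.004,0.004,0.004])

```text
clock: 31.12
position: [568.0, 227.0, 225.2]
ee_rot: [-0.707, 0.708, 0.001, -0.007]
contact_force: [-8.0, -12.7, 14.7]
gripper_width: 13.0
grasp_force: 61.8
```

Run:
```python
from h import *
s=read_state(); print(s["position"],s["ee_rot"].round(4),s["contact_force"].round(1))
for k in range(2):
  p=shot("top")
  for b in blobs(p,45,70,80,60): print(b)
im=p["img"].astype(int)
for im in (cv2.imread("pics/top0.png")[:,:,::-1].astype(int),im):
    y=(im[...,0]>150)&(im[...,1]>130)&(im[...,2]<90)
    n,l,st,c=cv2.connectedComponentsWithStats(y.astype(np.uint8)); print([c[i].round(2).tolist() for i in range(1,n) if st[i,4]>40])
a=p["img"]; cv2.imwrite("pics/d.png",cv2.resize(a[140:260,140:260],None,fx=5,fy=5,interpolation=cv2.INTER_CUBIC)[:,:,::-1])
q=shot("side"); cv2.imwrite("pics/ds.png",q["img"][:,:,::-1]); print(proj(q,[[547.2,356,36],[547.2,356,18]]),proj(p,[547.2,356,18]))
```

```text
[568.04895539 226.99766906 225.24279428] [-7.065e-01  7.077e-01  6.000e-04 -6.900e-03] [ -8.  -12.7  14.7]
(array([805.1, 146.4]), 58.4, 55.0, 28.8, -65.2, np.int32(100), (268, 106))
(array([566.5, 187.1]), 61.2, 48.9, 40.0, -0.3, np.int32(283), (244, 191))
(array([566.1,  83.2]), 61.4, 61.5, 50.2, -0.2, np.int32(448), (283, 194))
(array([566.3, 138.1]), 61.4, 48.6, 38.1, -2.0, np.int32(281), (262, 193))
(array([311.8, 306.9]), 62.5, 80.5, 45.0, 14.4, np.int32(446), (186, 282))
(array([805.5, 146.2]), 58.1, 55.0, 29.4, -66.2, np.int32(97), (267, 106))
(array([567.1, 186.1]), 61.7, 49.2, 38.1, -0.1, np.int32(284), (244, 191))
(array([565.6,  83.2]), 61.6, 61.0, 50.4, -0.2, np.int32(450), (282, 195))
(array([565.9, 138.3]), 61.5, 49.2, 38.5, -0.6, np.int32(284), (262, 193))
(array([310.8, 307. ]), 62.6, 81.8, 45.2, 14.5, np.int32(445), (186, 282))
[[306.68, 134.85], [351.38, 142.89], [294.44, 161.45], [352.67, 181.7]]
[[306.81, 134.77], [351.5, 142.93], [294.31, 161.4], [352.75, 181.89]]
[[291.23289315 156.24193367]
 [291.31704101 160.44694857]] [[183.89532804 197.12504957]]
```

carry_out(slide=[[-0.003,-0.002,0],[-0.005,-0.0035,0],[-0.005,-0.0035,0],[-0.003,-0.0015,-0.0005],[-0.001,0.0005,-0.001],[-0.001,0.0005,-0.001]], roll=[0,0,0,0,0,0], claw=[0.004,0.004,0.004,0.004,0.004,0.004])

```text
clock: 32.02
position: [569.3, 230.9, 225.1]
ee_rot: [-0.707, 0.707, 0.0, -0.002]
contact_force: [-0.1, -4.7, 0.6]
gripper_width: 13.6
grasp_force: 59.8
```

```bash
cat > tp.py <<'E'
from h import *
# tray pose in the top frame from the seated cartridges large, medium2, medium1 at tray offsets from the handle known from the first fit
s=read_state(); print(s["position"].round(1),s["contact_force"].round(1),round(s["gripper_width"],1),s["clock"])
A=np.array([[0.7,-144.5+2],[1.0,-90.0+2],[1.0,-42.3+2]]) # replaced below
ref=np.array([[585.6,79.2],[576.7,134.0],[569.5,181.0]]); h0=np.array([562.0,220.6]); a=np.radians(9.3)
Rr=np.array([[np.cos(a),-np.sin(a)],[np.sin(a),np.cos(a)]]); A=(ref-h0)@Rr
acc=[]
for k in range(3):
    p=shot("top"); B=[b for b in blobs(p,50,70,150,60) if abs(b[1]-61.3)<1.8 and 36<b[3]<54 and b[0][0]>450]
    B=sorted(B,key=lambda b:b[0][1])[:3]
    if len(B)==3: acc.append([b[0] for b in B])
P=np.mean(acc,0); ca,cp=A.mean(0),P.mean(0); U,S,Vt=np.linalg.svd((A-ca).T@(P-cp)); R2=Vt.T@np.diag([1,np.linalg.det(Vt.T@U.T)])@U.T
h=cp-R2@ca; print(P.round(1).tolist(),"handle",h.round(1),"yaw",np.degrees(np.arctan2(R2[1,0],R2[0,0])).round(2))
for n,v in [("round",(-22,124)),("square",(22,124))]: q=h+R2@np.array(v); print(n,q.round(1),"needle - port",(np.array([547.2,356.0])-q).round(1))
E
python3 tp.py
```

```text
[569.3 230.9 225.1] [-0.1 -4.7  0.6] 13.6 32.025
[[568.5, 88.3], [568.9, 143.4], [569.3, 191.3]] handle [568.4 231.5] yaw -0.12
round [546.7 355.5] needle - port [0.5 0.5]
square [590.7 355.4] needle - port [-43.5   0.6]
```

carry_out(slide=[[0.001,0,0],[0.001,0,0],[0.001,0,0],[0.001,0,0],[0.001,0,-0.03],[0.001,0,-0.07],[0.001,0,-0.1],[0.001,0,-0.1]], roll=[0,0,0,0,0,0,0,0], claw=[0.004,0.05,0.05,0.05,0.05,0.05,0.05,0.05])

```text
clock: 33.17
position: [570.2, 231.3, 329.0]
ee_rot: [0.708, -0.707, 0.001, -0.003]
contact_force: [0.7, 0.1, 0.0]
gripper_width: 50.0
grasp_force: 0.0
```

```bash
python3 tp.py; python3 port.py e
python3 - <<'E'
import cv2
a=cv2.imread("pics/ew.png"); b=cv2.imread("pics/et.png")
cv2.imwrite("pics/e2.png",cv2.hconcat([cv2.resize(a[200:400,200:440],(400,333)),cv2.resize(b[150:250,140:260],(400,333),interpolation=cv2.INTER_CUBIC)]))
E
```

```text
[570.2 231.3 329. ] [0.7 0.1 0. ] 50.0 33.175
[[568.8, 88.0], [568.8, 143.4], [569.3, 191.3]] handle [568.3 231.4] yaw 0.02
round [546.2 355.4] needle - port [1.  0.6]
square [590.2 355.4] needle - port [-43.    0.6]
[569.3 230.7 324.8] [-0.3 -0.6 -0.6] 50.3 33.325
wrist square_port 0.76 [294.2 317.2] [592.6 358.3  18. ] tool [-127.8  -23.9  306.7]
wrist handle 0.72 [319.1 207.1] [569.5 229.8  68. ] tool [  0.7  -0.6 256.8]
wrist needle_tip 0.92 [339.1 327.6] [551.5 355.6  36. ] tool [-125.1   17.3  288.7]
top round_port 0.8 [185.3 199.7] [540.4 351.2  18. ]
top square_port 0.57 [183.3 177.7] [601.3 365.1  18. ]
top handle 0.75 [225.7 187.6] [571.4 233.9  68. ]
top handle 0.59 [218.5 188.3] [568.1 252.5  68. ]
```

View pics/e2.png

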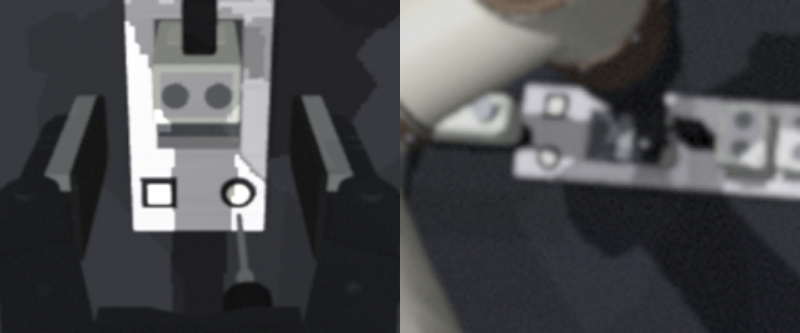

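```bash
cat > rel.py <<'E'
from h import *
import sys
s=read_state(); p=shot("wrist"); T=np.linalg.inv(T_of(s)); f=lambda uv,z:(onplane(p,uv,z)[0]@T[:3,:3].T+T[:3,3])
print(s["position"].round(1))
a=eval(sys.argv[1]); N=f(a[0],36); P=f(a[1],18); Q=f(a[2],18); print("needle",N.round(1),"round",P.round(1),"square",Q.round(1),"needle-round tool",(N-P)[:2].round(1))
g=p["img"].astype(int).sum(2)
for v in range(300,348,2): print(v,g[v,325:362].tolist())
E
python3 rel.py "[(343.4,329),(342.8,316.4),(295.4,315.8)]"
```

```text
[569.7 230.8 325.4]
needle [-127.1   21.2  289.4] round [-127.4   21.8  307.4] square [-126.8  -22.8  307.4] needle-round tool [ 0.3 -0.6]
300 [470, 467, 470, 465, 473, 472, 472, 466, 467, 472, 470, 470, 470, 469, 467, 467, 468, 481, 565, 721, 754, 757, 754, 696, 583, 520, 538, 571, 585, 589, 592, 593, 591, 590, 530, 377, 213]
302 [469, 473, 469, 473, 471, 471, 470, 473, 472, 470, 474, 471, 470, 473, 469, 473, 471, 460, 553, 725, 757, 757, 757, 757, 754, 700, 588, 526, 544, 577, 591, 596, 602, 593, 518, 360, 205]
304 [469, 473, 471, 471, 470, 469, 470, 466, 471, 469, 467, 472, 470, 472, 473, 474, 470, 460, 533, 709, 758, 758, 755, 757, 757, 757, 752, 697, 585, 514, 499, 518, 568, 586, 518, 354, 206]
306 [470, 472, 471, 470, 470, 471, 468, 472, 470, 471, 471, 465, 441, 383, 328, 302, 276, 249, 241, 270, 312, 336, 409, 606, 722, 749, 756, 757, 752, 695, 598, 568, 583, 577, 487, 319, 186]
308 [470, 467, 469, 470, 468, 468, 471, 467, 470, 445, 382, 290, 206, 135, 80, 66, 70, 95, 119, 131, 131, 133, 139, 174, 280, 475, 653, 737, 756, 757, 757, 752, 707, 611, 470, 294, 171]
310 [470, 472, 
[... 2841 characters left out ...]
89, 85, 87, 87, 88, 90, 88, 95, 138, 150, 154, 154, 153, 146, 183, 248, 281, 285, 274, 218, 165, 156, 151, 152, 145, 154, 148, 152, 152, 152, 144, 152, 154, 152]
342 [94, 92, 94, 89, 93, 87, 93, 94, 98, 82, 101, 132, 151, 160, 158, 152, 151, 178, 241, 282, 289, 278, 231, 184, 163, 154, 156, 158, 164, 155, 158, 157, 157, 153, 155, 157, 156]
344 [83, 94, 89, 93, 98, 94, 96, 87, 88, 96, 105, 135, 155, 156, 159, 156, 152, 174, 227, 271, 288, 282, 238, 187, 160, 155, 158, 160, 155, 154, 159, 153, 159, 157, 159, 157, 159]
346 [90, 98, 90, 87, 94, 91, 89, 93, 95, 86, 98, 138, 154, 160, 159, 157, 158, 166, 214, 262, 289, 283, 257, 202, 167, 162, 157, 157, 158, 154, 154, 162, 156, 156, 157, 156, 157]
```

carry_out(slide=[[0.035,-0.015,0],[0.085,-0.035,0],[0.135,-0.06,0],[0.18,-0.085,0],[0.205,-0.1,0],[0.215,-0.107,0],[0.215,-0.107,0],[0.215,-0.107,0]], roll=[0,0,0,0,0,0,0,0], claw=[0,0,0,0,0,0,0,0])

```text
clock: 34.83
position: [676.4, 16.9, 325.8]
ee_rot: [0.708, -0.706, -0.0, 0.0]
contact_force: [-0.1, -0.5, 0.3]
gripper_width: -0.1
grasp_force: 0.0
```

```bash
cat > but.py <<'E'
from h import *
s=read_state(); p=shot("wrist"); T=np.linalg.inv(T_of(s)); w=cloud(p); t=w@T[:3,:3].T+T[:3,3]
print(s["position"].round(1),s["gripper_width"],s["clock"])
for d in place_of(p,"dispense_top"): print(round(d["conf"],2),np.round(d["at"],1),w[int(d["at"][1]),int(d["at"][0])].round(1),p["img"][int(d["at"][1]),int(d["at"][0])])
im=p["img"].astype(int); b=(im.max(2)<70)&(w[...,2]>14)&(w[...,2]<40)&(abs(w[...,0]-676)<45)&(abs(w[...,1]+23)<45)
n,l,st,c=cv2.connectedComponentsWithStats(b.astype(np.uint8)); i=1+st[1:,4].argmax(); q=t[l==i]; Q=w[l==i]
print("black button tool",cv2.minEnclosingCircle(q[:,:2].astype(np.float32)),np.median(q,0).round(1),"world",np.median(Q,0).round(1),"z pct",np.percentile(Q[:,2],[5,50,95]).round(1),c[i],st[i,4])
E
python3 but.py; python3 tp.py
```

```text
[676.4  16.9 325.8] -0.1140240629374616 34.825
0.73 [231.1  42.6] [740.1 -91.7  21.7] [251 239  98]
0.7 [388.7  30.5] [629.  -99.5  23.5] [255 255 162]
0.6 [313.8 141.7] [681.8 -21.3  22.5] [44 45 46]
0.59 [224.9 209.4] [756.   35.5  21.7] [255 255 150]
0.58 [324.7 242.7] [672.7  64.9  23. ] [221 194  71]
black button tool ((39.24420166015625, -4.082769393920898), 14.938919067382812) [ 39.8  -3.9 303.1] world [680.3 -22.8  22.6] z pct [21.4 22.6 23.8] [314.83996463 139.27409372] 1131
[676.4  17.  325.9] [ 0.4 -0.2 -1.3] -0.3 34.925
  return _methods._mean(a, axis=axis, dtype=dtype,
  ret = ret.dtype.type(ret / rcount)
Traceback (most recent call last):
  File "tp.py", line 12, in <module>
    P=np.mean(acc,0); ca,cp=A.mean(0),P.mean(0); U,S,Vt=np.linalg.svd((A-ca).T@(P-cp)); R2=Vt.T@np.diag([1,np.linalg.det(Vt.T@U.T)])@U.T
                                      ~~~~~~^^^
numpy.exceptions.AxisError: axis 0 is out of bounds for array of dimension 0
```

carry_out(slide=[[0.0395,-0.004,0.02],[0.0395,-0.004,0.07],[0.0395,-0.004,0.11],[0.0395,-0.004,0.12],[0.0395,-0.004,0.12]], roll=[0,0,0,0,0], claw=[0,0,0,0,0])

```text
clock: 35.7
position: [681.2, -23.4, 206.1]
ee_rot: [0.708, -0.707, 0.0, 0.0]
contact_force: [0.9, 1.1, 0.4]
gripper_width: -0.1
grasp_force: 0.0
```

```bash
cat > tp2.py <<'E'
from h import *
s=read_state(); print(s["position"].round(1),s["contact_force"].round(1),s["clock"])
p=shot("top")
for b in blobs(p,45,70,80,60): print(b)
q=shot("side"); print([ (b[0],b[1],b[2],b[3],b[4]) for b in blobs(q,50,70,40,60)])
E
python3 tp2.py
```

```text
[681.2 -23.4 206.1] [0.9 1.1 0.4] 35.7
(array([569.6, 271. ]), 60.8, 40.7, 31.3, 0.2, np.int32(196), (212, 188))
(array([569.3,  84.4]), 61.1, 61.6, 43.2, 0.9, np.int32(353), (283, 193))
(array([513.6, 517.5]), 57.8, 69.2, 33.2, -48.3, np.int32(110), (120, 200))
[(array([1394. , 1010.2]), 60.0, 2812.7, 237.2, -85.4), (array([ 652.8, 2376.1]), 60.9, 190.7, 50.3, 1.0), (array([-779.2, 2382.6]), 59.4, 276.2, 66.3, 1.2), (array([ 602. , 1173.3]), 59.9, 274.2, 107.5, -63.7), (array([-292.3, 1444.3]), 59.1, 265.4, 44.5, 0.8), (array([ 293.8, 1043.4]), 56.8, 236.0, 58.1, 9.1), (array([ -58. , 1053.2]), 59.6, 121.4, 35.2, -18.0), (array([523.6, 509.1]), 60.7, 87.5, 47.5, -35.9), (array([299.8, 334.5]), 60.7, 119.3, 79.6, -75.0), (array([569.3, 171. ]), 59.4, 225.7, 59.4, 88.7), (array([679.4, -31.3]), 59.9, 27.2, 14.5, -14.7), (array([  4.3, -37.7]), 60.3, 120.6, 56.1, 8.4), (array([ 749.8, -239.1]), 59.9, 59.7, 30.8, -34.7)]
```

carry_out(slide=[[0,0,0.008],[0,0,0.012],[0,0,0.015],[0,0,0.0175],[0,0,0.0185],[0,0,0.0185]], roll=[0,0,0,0,0,0], claw=[0,0,0,0,0,0])

```text
clock: 36.55
position: [681.0, -23.5, 189.5]
ee_rot: [0.708, -0.707, 0.001, -0.0]
contact_force: [-3.3, 1.2, 10.7]
gripper_width: 0.5
grasp_force: 5.2
```

carry_out(slide=[[0,0,0.002],[0,0,0.003],[0,0,0.003],[0,0,0.003]], roll=[0,0,0,0], claw=[0,0,0,0])

```text
clock: 37.05
position: [681.0, -23.4, 189.2]
ee_rot: [0.708, -0.706, 0.001, -0.0]
contact_force: [-7.1, 4.3, 20.6]
gripper_width: -0.4
grasp_force: 10.7
```

```bash
python3 tp2.py
```

```text
[681.  -23.4 189.2] [-7.1  4.3 20.6] 37.05
(array([569.4, 271.1]), 60.9, 39.7, 30.4, 0.1, np.int32(195), (212, 188))
(array([569.3,  84.3]), 61.3, 62.2, 43.2, 2.2, np.int32(334), (283, 193))
(array([514.5, 515.5]), 57.6, 68.3, 31.9, -46.7, np.int32(96), (120, 199))
[(array([1303.7, 1007.9]), 60.0, 2819.9, 256.4, -88.7), (array([ 646.7, 2376.7]), 60.5, 203.5, 54.7, 9.2), (array([-777.8, 2382.6]), 59.9, 273.7, 70.0, 2.3), (array([ 603. , 1170.8]), 59.6, 275.0, 111.3, -62.9), (array([-291.7, 1449.5]), 60.3, 267.1, 38.5, -0.8), (array([ 333.1, 1059.3]), 57.1, 274.7, 127.5, 28.9), (array([ -49.8, 1050.5]), 60.3, 139.0, 45.4, -18.3), (array([524.7, 509.2]), 59.5, 86.1, 46.4, -34.0), (array([300. , 333.9]), 60.9, 120.2, 79.6, -74.5), (array([568.3, 171.3]), 59.4, 230.5, 59.7, 89.4), (array([690.4, -32.6]), 63.4, 48.5, 18.3, -6.7), (array([  1.5, -35.8]), 59.9, 121.5, 59.6, 4.2), (array([ 750.5, -237.3]), 59.7, 59.9, 32.3, -36.2)]
```

carry_out(slide=[[0,0,-0.04],[0,0,-0.09],[-0.03,0.013,-0.1415],[-0.085,0.037,-0.1415],[-0.14,0.061,-0.1415],[-0.195,0.085,-0.1415],[-0.24,0.105,-0.1415],[-0.2545,0.111,-0.1415]], roll=[0,0,0,0,0,0,0,0], claw=[0,0,0.02,0.05,0.05,0.05,0.05,0.05])

```text
clock: 38.15
position: [568.5, 233.0, 325.5]
ee_rot: [0.708, -0.706, -0.0, 0.0]
contact_force: [0.2, -0.1, 0.5]
gripper_width: 50.1
grasp_force: 0.0
```

carry_out(slide=[[0,0,0],[0,0,0]], roll=[0,0], claw=[0.05,0.05])

```text
clock: 38.4
position: [570.2, 229.6, 325.4]
ee_rot: [-0.707, 0.707, -0.0, -0.0]
contact_force: [0.4, -0.4, 0.9]
gripper_width: 50.2
grasp_force: 0.0
```

```bash
python3 tp.py
python3 - <<'E'
from h import *
s=read_state();p=shot("wrist"); T=np.linalg.inv(T_of(s)); print(s["position"].round(1),s["clock"])
w=cloud(p); t=w@T[:3,:3].T+T[:3,3]
m=(w[...,2]>76)&(w[...,2]<90)&(abs(t[...,1])<20)&(abs(t[...,0])<50); q=t[m]
print("fin",len(q),np.nanpercentile(q,[2,98],axis=0).round(1).tolist(),cv2.minAreaRect(q[:,:2].astype(np.float32)))
E
```

```text
[570.2 229.6 325.4] [ 0.4 -0.4  0.9] 50.2 38.4
[[568.8, 88.2], [566.0, 141.9], [569.2, 191.2]] handle [567.1 230.9] yaw 0.13
round [544.9 354.9] needle - port [2.3 1.1]
square [588.9 355. ] needle - port [-41.7   1. ]
[570.3 229.4 325.6] 38.55
fin 749 [[-12.5, -5.9, 241.7], [10.2, 7.2, 248.4]] ((-1.1792774200439453, 0.666266918182373), (13.293737411499023, 23.620325088500977), 89.97955322265625)
```

carry_out(slide=[[-0.001,0.0005,0.03],[-0.001,0.0005,0.075],[-0.001,0.0005,0.1],[-0.001,0.0005,0.1],[-0.001,0.0005,0.1],[-0.001,0.0005,0.1],[-0.001,0.0005,0.1],[-0.001,0.0005,0.1]], roll=[0,0,0,0,0,0,0,0], claw=[0.05,0.05,0.05,0.05,0.004,0.004,0.004,0.004])

```text
clock: 39.6
position: [569.1, 231.8, 227.2]
ee_rot: [0.707, -0.707, 0.0, -0.001]
contact_force: [-4.2, -0.6, 6.5]
gripper_width: 13.1
grasp_force: 62.9
```

carry_out(slide=[[0,0.006,0],[0,0.016,0],[0,0.027,0],[0,0.037,0],[-0.0005,0.043,0],[-0.0005,0.0445,0],[-0.0005,0.0445,0]], roll=[0,0,0,0,0,0,0], claw=[0.004,0.004,0.004,0.004,0.004,0.004,0.004])

```text
clock: 40.48
position: [526.2, 233.2, 227.3]
ee_rot: [0.708, -0.706, 0.001, -0.003]
contact_force: [4.8, 0.1, 2.6]
gripper_width: 13.3
grasp_force: 62.4
```

```bash
python3 tp.py
```

```text
[526.2 233.2 227.3] [4.8 0.1 2.6] 13.3 40.475
[[528.4, 89.8], [525.2, 143.5], [528.3, 193.2]] handle [525.9 232.7] yaw 0.45
round [502.9 356.5] needle - port [44.3 -0.5]
square [546.9 356.8] needle - port [ 0.3 -0.8]
```

carry_out(slide=[[0.001,0.002,0],[0.002,0.004,0],[0.002,0.004,0],[0.0015,0.003,0],[0.0015,0.003,0]], roll=[0,0,0,0,0], claw=[0.004,0.004,0.004,0.004,0.004])

```text
clock: 41.25
position: [522.9, 231.8, 227.2]
ee_rot: [0.708, -0.706, 0.001, -0.003]
contact_force: [5.0, 2.3, 4.6]
gripper_width: 12.8
grasp_force: 62.8
```

Run:
```python
from h import *
s=read_state(); print(s["position"].round(1),s["contact_force"].round(1))
for k in range(3):
  p=shot("top")
  for b in blobs(p,45,70,80,60)[:9]:
    if b[0][0]>450 and b[0][0]<650 and b[0][1]<320: print(b)
```

```text
[522.9 231.8 227.2] [5.  2.3 4.6]
(array([524.9, 191.4]), 61.2, 49.7, 38.0, -0.7, np.int32(284), (240, 207))
(array([524.6,  88.3]), 61.3, 60.4, 50.0, 0.2, np.int32(451), (279, 210))
(array([521.7, 142.1]), 61.0, 48.5, 39.3, 0.4, np.int32(283), (259, 209))
(array([524.3, 191.7]), 61.0, 49.0, 38.6, 0.5, np.int32(285), (240, 207))
(array([525. ,  88.3]), 61.0, 61.6, 50.7, 0.7, np.int32(453), (279, 210))
(array([521.3, 141.7]), 61.5, 47.8, 38.8, -0.2, np.int32(280), (259, 209))
(array([524.2, 191.5]), 61.0, 48.7, 38.5, 1.5, np.int32(286), (240, 207))
(array([524.6,  88.3]), 61.4, 60.3, 50.5, -0.8, np.int32(450), (279, 210))
(array([521.8, 142.5]), 61.2, 48.4, 38.7, 0.6, np.int32(284), (259, 209))
```

carry_out(slide=[[0,-0.001,0],[0,-0.001,0],[0,-0.001,0],[0,-0.001,0],[0,-0.001,-0.03],[0,-0.001,-0.07],[0,-0.001,-0.1],[0,-0.001,-0.1]], roll=[0,0,0,0,0,0,0,0], claw=[0.004,0.05,0.05,0.05,0.05,0.05,0.05,0.05])

```text
clock: 42.4
position: [523.0, 230.8, 328.2]
ee_rot: [0.707, -0.707, 0.0, -0.002]
contact_force: [0.0, -0.5, -0.4]
gripper_width: 50.1
grasp_force: 0.0
```

carry_out(slide=[[0,0,0],[0,0,0]], roll=[0,0], claw=[0.05,0.05])

```text
clock: 42.65
position: [522.3, 230.5, 324.3]
ee_rot: [0.707, -0.707, -0.0, 0.001]
contact_force: [-0.7, -0.7, 1.0]
gripper_width: 49.9
grasp_force: 0.0
```

Run:
```python
from h import *
s=read_state(); p=shot("wrist"); T=np.linalg.inv(T_of(s)); f=lambda uv,z:(onplane(p,uv,z)[0]@T[:3,:3].T+T[:3,3])[:2].round(1)
print(s["position"].round(1))
for t,z in [("round_port",18),("square_port",18),("needle_tip",36)]:
    for d in place_of(p,t)[:2]: print(t,round(d["conf"],2),np.round(d["at"],1),f(d["at"],z))
g=p["img"].astype(int).sum(2)
for v in range(302,340,2): print(v,g[v,276:324:1].tolist())
q=shot("top")
for b in blobs(q,45,70,80,60):
    if 450<b[0][0]<650 and b[0][1]<320: print(b)
```

```text
[522.3 230.5 324.3]
round_port 0.77 [343.2 312.7] [-122.3   22. ]
square_port 0.78 [291.9 317. ] [-127.1  -26. ]
needle_tip 0.89 [287.7 331.7] [-129.   -28.4]
needle_tip 0.68 [546.9 292.2] [-88.2 193.9]
302 [204, 377, 458, 464, 460, 465, 461, 462, 464, 462, 461, 459, 461, 473, 479, 556, 710, 750, 751, 751, 750, 750, 750, 750, 750, 750, 750, 750, 750, 750, 749, 749, 749, 750, 749, 750, 750, 750, 750, 750, 750, 750, 748, 743, 737, 737, 736, 737]
304 [194, 375, 455, 463, 463, 462, 461, 462, 460, 461, 458, 461, 463, 461, 453, 537, 711, 750, 751, 750, 750, 750, 749, 749, 749, 749, 750, 750, 750, 748, 748, 748, 748, 748, 750, 749, 748, 750, 750, 750, 750, 749, 747, 739, 727, 727, 727, 727]
306 [173, 341, 434, 463, 463, 463, 458, 449, 448, 448, 446, 447, 445, 443, 441, 513, 696, 749, 751, 750, 750, 751, 751, 748, 751, 751, 748, 747, 747, 750, 750, 750, 749, 749, 748, 749, 748, 741, 735, 735, 734, 735, 733, 730, 727, 726, 726, 727]
308 [163, 320, 423, 460, 464, 446, 369, 248, 187, 172, 177, 172, 177, 172, 176, 189, 229, 254, 257, 256, 255, 254, 254, 253, 258, 255, 249, 282, 473, 707, 750, 75
[... 3256 characters left out ...]
2, 233, 386, 452, 457, 455, 458, 459, 457, 444, 367, 298, 264, 361, 605, 730, 747, 747, 746, 746, 745, 747, 747, 747, 747, 746, 746, 746, 747, 746, 746, 746, 746, 746, 746, 746, 746, 747, 746, 744, 735, 724, 721, 721, 721, 721, 721]
338 [83, 103, 218, 377, 446, 452, 452, 452, 454, 447, 424, 347, 287, 266, 388, 655, 743, 752, 751, 750, 751, 752, 751, 750, 750, 751, 749, 749, 751, 750, 749, 750, 749, 750, 748, 749, 748, 748, 749, 748, 745, 730, 717, 716, 715, 716, 715, 715]
(array([524.2, 191.6]), 61.1, 48.0, 39.2, 0.9, np.int32(283), (240, 207))
(array([524.7,  88.7]), 61.3, 60.0, 51.1, -0.1, np.int32(451), (279, 210))
(array([521.3, 142.2]), 61.1, 48.5, 38.9, -0.4, np.int32(287), (259, 209))
```

carry_out(slide=[[0,0,0.03],[0,0,0.075],[0,0,0.1],[0,0,0.1],[0,0,0.1],[0,0,0.1],[0,0,0.1],[0,0,0.1]], roll=[0,0,0,0,0,0,0,0], claw=[0.05,0.05,0.05,0.05,0.004,0.004,0.004,0.004])

```text
clock: 43.9
position: [523.3, 231.1, 227.4]
ee_rot: [0.708, -0.707, 0.0, -0.002]
contact_force: [0.9, -0.6, 6.7]
gripper_width: 12.9
grasp_force: 60.9
```

carry_out(slide=[[0,-0.002,0],[0,-0.004,0],[0,-0.004,0]], roll=[0,0,0], claw=[0.004,0.004,0.004])

```text
clock: 44.28
position: [524.8, 231.3, 227.5]
ee_rot: [0.707, -0.707, -0.001, 0.001]
contact_force: [-12.6, 4.1, 14.6]
gripper_width: 12.8
grasp_force: 62.3
```

```bash
cat > tp3.py <<'E'
from h import *
s=read_state(); print(s["position"].round(1),s["contact_force"].round(1)); L=[];M=[]
for k in range(3):
  for b in blobs(shot("top"),50,70,80,60):
    if 450<b[0][0]<650 and 80<b[0][1]<96: L.append(b[0])
    if 450<b[0][0]<650 and 185<b[0][1]<200: M.append(b[0])
print("large",np.mean(L,0).round(2),"m1",np.mean(M,0).round(2),"was 524.6,88.3-88.7 / 524.4,191.6")
E
python3 tp3.py
```

```text
[524.8 231.3 227.5] [-12.6   4.1  14.6]
large [524.97  88.37] m1 [524.7  191.53] was 524.6,88.3-88.7 / 524.4,191.6
```

Stiction still holds it; a little more.

carry_out(slide=[[0,-0.001,-0.0005],[0,-0.002,-0.0005],[0,-0.002,-0.0005],[0,-0.002,-0.0005]], roll=[0,0,0,0], claw=[0.004,0.004,0.004,0.004])

```text
clock: 44.92
position: [526.1, 231.2, 227.6]
ee_rot: [0.707, -0.707, -0.002, 0.002]
contact_force: [-13.6, 4.8, 15.0]
gripper_width: 12.8
grasp_force: 62.2
```

```bash
python3 tp3.py
```

```text
[526.1 231.2 227.6] [-13.6   4.8  15. ]
large [525.6   88.17] m1 [525.57 191.53] was 524.6,88.3-88.7 / 524.4,191.6
```

carry_out(slide=[[0,-0.001,0],[0,-0.001,0],[0,0.001,-0.0005],[0,0.003,-0.001],[0,0.003,-0.001],[0,0.003,-0.001]], roll=[0,0,0,0,0,0], claw=[0.004,0.004,0.004,0.004,0.004,0.004])

```text
clock: 45.82
position: [525.5, 230.9, 227.4]
ee_rot: [0.707, -0.707, -0.0, 0.0]
contact_force: [-4.7, 2.5, 3.4]
gripper_width: 13.3
grasp_force: 60.7
```

carry_out(slide=[[0,0,0],[0,0,0],[0,0,0],[0,0,-0.03],[0,0,-0.07],[0,0,-0.0975],[0,0,-0.0975],[0,0,-0.0975]], roll=[0,0,0,0,0,0,0,0], claw=[0.05,0.05,0.05,0.05,0.05,0.05,0.05,0.05])

```text
clock: 46.82
position: [525.3, 230.4, 323.8]
ee_rot: [0.707, -0.707, -0.0, 0.001]
contact_force: [-0.1, 0.2, -0.0]
gripper_width: 50.0
grasp_force: 0.0
```

```bash
python3 tp3.py
python3 - <<'E'
from h import *
s=read_state(); p=shot("wrist"); T=np.linalg.inv(T_of(s)); f=lambda uv,z:(onplane(p,uv,z)[0]@T[:3,:3].T+T[:3,3])[:2].round(1)
g=p["img"].astype(int).sum(2)
# black square frame: dark connected pixels on the deck around column 294, row 316
sub=(g[295:335,270:320]<230).astype(np.uint8); n,l,st,c=cv2.connectedComponentsWithStats(sub)
for i in range(1,n):
    if st[i,4]>25: print("dark",st[i],(270+st[i,0]+(st[i,2]-1)/2,295+st[i,1]+(st[i,3]-1)/2))
for v in range(324,340,2): print(v,g[v,280:304].tolist())
print(place_of(p,"needle_tip")[:1],s["position"])
E
```

```text
[525.3 230.4 323.8] [-0.1  0.2 -0. ]
large [526.    88.13] m1 [526.23 191.3 ] was 524.6,88.3-88.7 / 524.4,191.6
dark [  0   0  10  40 345] (np.float64(274.5), np.float64(314.5))
dark [ 15  13  21  18 148] (np.float64(295.0), np.float64(316.5))
324 [413, 450, 453, 436, 348, 202, 85, 67, 107, 164, 184, 222, 308, 359, 363, 364, 363, 365, 368, 366, 351, 283, 183, 124]
326 [408, 457, 462, 453, 395, 319, 277, 278, 276, 271, 269, 318, 443, 508, 518, 519, 516, 517, 517, 517, 519, 517, 519, 522]
328 [393, 451, 456, 455, 450, 452, 450, 452, 452, 450, 450, 514, 688, 736, 744, 747, 748, 747, 747, 747, 747, 746, 746, 746]
330 [392, 449, 456, 454, 452, 453, 455, 453, 454, 449, 443, 408, 391, 392, 468, 639, 724, 741, 743, 741, 741, 742, 742, 741]
332 [386, 447, 460, 461, 459, 454, 457, 456, 458, 457, 446, 381, 300, 260, 356, 613, 731, 746, 745, 745, 745, 745, 745, 745]
334 [379, 448, 457, 451, 455, 451, 452, 453, 455, 455, 434, 359, 286, 260, 395, 672, 744, 745, 744, 744, 744, 744, 744, 744]
336 [374, 440, 451, 449, 449, 452, 447, 449, 450, 446, 416, 339, 280, 263, 413, 685, 742, 744, 742, 741, 741, 743, 741, 741]
338 [371, 446, 459, 454, 455, 451, 454, 452, 457, 447, 401, 322, 272, 283, 453, 696, 749, 750, 749, 750, 747, 747, 746, 746]
[{'at': [288.3, 331.8], 'conf': 0.69}] [525.47786019 230.50852328 323.30783265]
```

```bash
python3 rel.py "[(293.0,330),(294.9,316.5),(294.9,316.5)]" | head -2; tail -0 /dev/null
```

```text
[525.6 230.6 323.7]
needle [-126.7  -23.6  287.5] round [-126.1  -23.1  305.5] square [-126.1  -23.1  305.5] needle-round tool [-0.5 -0.5]
```

carry_out(slide=[[0.035,-0.02,0],[0.08,-0.05,0],[0.125,-0.085,0],[0.165,-0.115,0],[0.2,-0.14,0],[0.215,-0.151,0],[0.215,-0.151,0],[0.215,-0.151,0]], roll=[0,0,0,0,0,0,0,0], claw=[0,0,0,0,0,0,0,0])

```text
clock: 48.12
position: [676.3, 16.8, 324.5]
ee_rot: [0.708, -0.707, -0.0, 0.0]
contact_force: [-0.4, 0.1, 0.4]
gripper_width: 0.1
grasp_force: 0.0
```

```bash
python3 but.py | tail -1; python3 tp3.py
```

```text
black button tool ((39.25179672241211, -4.336694240570068), 14.8700532913208) [ 39.5  -4.6 302. ] world [680.7 -22.6  22.6] z pct [21.3 22.6 23.7] [314.44522349 139.49956179] 1141
[676.3  17.1 325. ] [ 0.2 -0.5  0.4]
large [525.97  88.23] m1 nan was 524.6,88.3-88.7 / 524.4,191.6
  return _methods._mean(a, axis=axis, dtype=dtype,
  ret = ret.dtype.type(ret / rcount)
```

carry_out(slide=[[0.0395,-0.0045,0.02],[0.0395,-0.0045,0.07],[0.0395,-0.0045,0.11],[0.0395,-0.0045,0.12],[0.0395,-0.0045,0.128],[0.0395,-0.0045,0.134],[0.0395,-0.0045,0.1375],[0.0395,-0.0045,0.1385]], roll=[0,0,0,0,0,0,0,0], claw=[0,0,0,0,0,0,0,0])

```text
clock: 49.38
position: [682.0, -23.3, 189.4]
ee_rot: [0.708, -0.706, 0.001, -0.001]
contact_force: [-3.9, 2.1, 13.2]
gripper_width: -0.0
grasp_force: 6.0
```

carry_out(slide=[[0,0,0.001],[0,0,0.002],[0,0,0.002],[0,0,0.002]], roll=[0,0,0,0], claw=[0,0,0,0])

```text
clock: 49.88
position: [681.9, -23.2, 189.3]
ee_rot: [0.708, -0.706, 0.002, -0.001]
contact_force: [-5.9, 2.3, 16.6]
gripper_width: 0.3
grasp_force: 8.2
```

```bash
python3 tp2.py | head -4
```

```text
[681.9 -23.2 189.3] [-5.9  2.3 16.6] 49.875
(array([514.2, 514.8]), 57.4, 66.6, 31.6, -45.9, np.int32(95), (120, 199))
(array([526.5, 270.1]), 60.8, 40.4, 30.8, 2.1, np.int32(198), (210, 204))
(array([526.1,  79.6]), 61.5, 60.2, 33.6, 0.2, np.int32(299), (283, 209))
```

carry_out(slide=[[0,0,-0.02],[0,0,-0.07],[0,0,-0.12],[0.04,0,-0.16],[0.1,0,-0.18],[0.16,0,-0.18],[0.2,0,-0.18],[0.2,0,-0.18]], roll=[0,0,0,0,0,0,0,0], claw=[0,0,0,0,0,0,0,0])

```text
clock: 50.98
position: [680.7, -227.0, 364.4]
ee_rot: [-0.706, 0.709, -0.0, 0.0]
contact_force: [0.2, 0.9, 0.1]
gripper_width: -0.3
grasp_force: 0.0
```

```bash
python3 tp3.py; python3 tp2.py | head -9
```

```text
[ 680.7 -227.   364.4] [0.2 0.9 0.1]
large [526.    88.07] m1 [526.2  191.33] was 524.6,88.3-88.7 / 524.4,191.6
[ 681.4 -223.2  364.5] [ 0.9 -0.6  0.9] 51.125
(array([806.4, 146.5]), 57.3, 55.1, 30.2, -66.7, np.int32(100), (267, 106))
(array([514.6, 515.5]), 58.9, 68.1, 31.6, -46.0, np.int32(101), (120, 199))
(array([526.4, 270.5]), 61.0, 40.2, 32.1, 0.9, np.int32(198), (210, 204))
(array([525.8, 191.3]), 61.1, 48.4, 38.3, -0.6, np.int32(284), (240, 206))
(array([526.3,  87.9]), 61.5, 60.8, 50.1, 0.2, np.int32(453), (279, 209))
(array([523.3, 141.8]), 61.2, 48.4, 38.3, 0.2, np.int32(284), (259, 209))
(array([298. , 352.2]), 62.8, 85.3, 82.4, -75.2, np.int32(974), (165, 289))
[(array([ 760. , 2377.7]), 58.8, 406.8, 69.5, -3.6), (array([-781.8, 2379.9]), 60.4, 277.4, 64.1, 1.6), (array([ 603.4, 1171.7]), 59.2, 273.8, 108.8, -62.8), (array([-293. , 1450.4]), 59.9, 267.8, 42.2, -0.3), (array([ 341.4, 1061.4]), 57.6, 250.8, 114.7, 29.9), (array([1394.5,  174.8]), 59.7, 1155.3, 18.6, -89.9), (array([ -40.2, 1053.5]), 58.3, 155.5, 39.6, -14.2), (array([522.8, 510.8]), 60.7, 87.3, 42.8, -39.1), (array([299.1, 335.4]), 61.3, 115.8, 79.7, -76.0), (array([524.5, 172.6]), 59.3, 230.2, 60.7, 89.9), (array([781.4, 122.3]), 59.7, 61.3, 36.9, -28.7), (array([  3.3, -36.9]), 60.3, 120.9, 58.1, 7.0), (array([ 749.5, -239. ]), 60.6, 59.8, 32.4, -35.8)]
```

All four cartridges are seated with their tops at 61 mm, and the tray has not moved since the second press.

```bash
python3 -c "
from bench import *
print(job_done())"
```

```text
the job is handed in; nothing more can be done
None
```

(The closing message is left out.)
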